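# Tip out the dispenser bin and rake the swab pack into the tray

### The arm

A 7-joint arm with a two-finger parallel gripper is mounted at the origin on a cart in front of the work surface, level with it; the furniture and walls round the work are solid. World frame = base frame: x ahead of the robot, y to its left, z up, the work surface at z = 0. Lengths are in m, angles in rad, forces in N, time in s.
With the tool pointing down it reaches from about 0.4 to 0.9 m from the base axis. Payload 5.6 kg.
Tool frame: the origin (TCP) lies midway between the tips of the shut fingers; the grasp point (between the pads) lies 19 mm behind it; z points along the fingers, y is the direction in which the jaws open and shut (so a half turn about z gives the same grasp; the last joint's range is limited). The gripper opens to 92 mm and grips with 3 to 60 N. Pads are 20 mm wide; open, the fingers measure 128 mm over their backs; the gripper's body (75 mm by 189 mm) begins 69 mm behind the grasp point.
Start: joints at [1.115, 0.468, -0.012, 1.603, 0.006, 1.071, -0.056], TCP at [0.261, -0.595, 0.191] pointing down, gripper open.
Joint ranges: [-2.53, 2.53], [-0.31, 2.02], [-1.57, 1.55], [0.28, 2.44], [-1.29, 4.43], [0.15, 1.84], [-2.92, 2.92]. Speed limits (rad/s): [2.57, 2.57, 3.14, 3.14, 3.14, 3.14, 3.14].

### API

Orientations are given as a unit quaternion [x, y, z, w].
In Python, from workcell import env gives the robot as it stands. The module is installed in compiled form; this text tells all that it offers.
- The arm moves only by the tool servo_tool, never from a script. Its argument "plan" is a list of rows, each a list of 4 numbers: the shift along the tool's x, y, z in m, then the turn about the tool's z in degrees. In form: [[tx, ty, tz, turn], ...]. A call has exactly 10 rows; each row shifts and turns the commanded pose from where the row before left it, along the tool's axes as they then stand; what a row does not reach is not made up. A row lasts 1/10 s, in which the tool goes at most 50 mm and 8.59 degrees, less where a joint would pass 70% of its speed; a pose out of reach is approached as far as the arm can. A call is refused whole if a number of a shift passes 0.05 or a number of a turn 8.59, either way. A call with a gripper value outside its range is refused whole. "hand" is the finger opening in m, from 0 to 0.0919, set as the call begins (left out, the last holds). The fingers move at their own pace and stop on an object; "force" is the grip in N (left out, the last holds). Time passes only in rows, so rows that do not move let the fingers close, or fill a call up. It gives the time, the measured TCP pose, the force and the opening at its end, in the units of the state.
- env.read_state(): the state, without advancing time (a new reading comes with each control period).
- env.read_camera(name): name is "side" or "top" or "wrist"; returns the picture (400x640x3 uint8, red, green, blue); there is no depth.
- env.calibration(name): a dict with "camera_matrix" (3x3 intrinsics, pixels), "k1" (the pictures are not rectified: a ray, as slopes to the right and down, at radius r is drawn at 1 + k1 r^2 times it, then the intrinsics apply), "cam_to_world" (4x4, takes a point from camera to world coordinates). Camera axes: x right, y down, z forward; pixel columns grow to the right and rows downward; lengths in m; the calibration is good to about 2 mm. A picture is of the moment at which its call begins: read the wrist's pose just before it. calibration takes no time and is no camera call; for the wrist camera it gives the pose at the moment of the call.
- env.job_done(): hands the job in, once; it reports no verdict.
The state is a dict: "clock": time; "qpos": joint angles; "qvel": joint speeds; "effort": joint torques, N m; "position": TCP position; "tcp_rot": TCP orientation; "wrist_force": force on the tool from outside, world axes, zero at the start; "ft_torque": the same for the moment, N m; "width": finger opening in m.
Only numpy, scipy, OpenCV 4.12 (cv2) and the standard library are available. Lean on these libraries where they do the work, as an engineer would, in place of code of your own. Each camera call takes 0.05 s, during which the arm holds its last target.

### The job

Of the two tilt-out bins in the white rack, tip forward the one that holds the white swab pack, all the way to its stop, and rake the pack out over the bin's lip into the steel tray in front while the bin stays out. Then gently push that bin fully shut again, without slamming it, leaving the pack lying in the tray. Keep the bin with the marker shut and leave the red-capped dropper bottle, the yellow-lidded cup and the gauze roll where they stand.

Things in the scene. Friction and masses are not known exactly. Their poses are not given: they have to be found in the camera images.
- rack: White rack with two blue, clear-fronted tilt bins side by side; 384 mm wide, 165 mm high. Fixed. Origin at table level, mid-width, straight below the hinge axis in the front plane. x points back into the rack (it spans -4 to 92 mm), y left, z up. Bin middles at y = +95 mm (left) and -95 mm (right). Its flat roof covers the shut bins: nothing can be taken out then.
- bin_left (a joint): Tilt (rad) of the left bin as the robot sees it: 0 shut, 1.31 fully forward at its stop. Level hinge along y at the panel's foot, 30 mm above the table in the rack's front plane; opening brings the top toward the robot and down. Damped (0.3 N m s/rad), friction 0.06 N m. The 0.6 kg bin falls shut below 0.1 rad, stays put from there to 0.4; further out it sinks slowly to the stop and rests there.
- bin_right (a joint): Tilt (rad) of the right bin, built and behaving exactly like the left one: 0 shut, 1.31 fully forward.
- bin_left_lip (a point): Middle of the left bin's rolled blue lip: a level bar 16 mm thick, 168 mm long, on the top edge of the front panel, 172 mm from the hinge, its centre 4 mm outside the panel's outer face. Shut, it is 202 mm above the table and 37 mm above the roof, so fingertips fit behind it. Axes turn with the bin: y along the lip, z up the panel from the hinge, x into the bin.
- bin_right_lip (a point): Middle of the right bin's rolled lip; as on the left bin.
- bin_left_ledge (a point): In the left bin, mid-width, on the inner face of the 4 mm front panel, 50 mm from the hinge, level with the tops of two end ledges (each 30 mm of the 160 mm inner width, 56 mm deep). Between them is an open well 100 mm wide and 50 mm deep down to the bin floor, where fingertips get behind what rests on the ledges. Same axes as the lip.
- bin_right_ledge (a point): The same point in the right bin. In both bins the panel's inner face, flush with the lip, is a chute when tipped out, rising 15 degrees toward the robot. Side cheeks are 62 mm deep at the floor and taper to nothing 125 mm up the panel; the back is only 16 mm high, so the tipped bin is open from above.
- swab_pack: White flat pack of swabs with rounded ends, 130 x 45 x 17 mm, 30 g. Origin at the centre of its underside; x across the 45 mm width, y along the length, z through the thickness. At the start it stands on its long edge across the two ledges of one of the bins, left or right; when the bin tips it falls flat onto the front panel with its edge still against the ledges.
- marker: White marker with black cap, 134 x 16 x 18 mm, lying across the ledges of the other bin. Origin at the centre of its underside, y along its length. Stays there.
- tray: Steel instrument tray in front of the rack, 150 (x) x 380 (y) x 16 mm high, walls 4 mm, floor 5 mm thick. Fixed. Origin at table level under its centre; same axes as the rack. Its back rim lies just under the lip of a bin tipped out.
- stain_bottle: Dropper bottle with red cap, 37 mm across, 98 mm tall, right of the rack. Origin at its foot. Bystander.
- specimen_cup: Cup with yellow lid, 65 mm across, 64 mm tall, left of the rack. Origin at its foot. Bystander.
- gauze_roll: White gauze roll standing on end, 43 mm across, 60 mm tall, left of the tray. Origin at its foot. Bystander.

How it is judged:
By the outcome, as a careful person would: the job done as asked, in the order asked, and still so for the second after the job is handed in, with the robot touching nothing.
It also fails if it takes over 67 s, if anything falls off the work surface, if the arm or the gripper's body presses on something with over 40 N, if the wrist force passes 120 N, or if a joint passes its speed limit or range.

## Working session

There is one attempt and no reset: what is moved stays moved. The work goes in short steps, Python scripts to look and compute and a tool call to move; the robot and the scene stay as the last step left them, time stands still between calls to the robot, and variables do not carry over. Pictures are saved under pics/ and viewed, and the job is handed in when it is done.

Besides the shell and the picture viewer there is one more tool, called after ">>>" by a JSON object that holds its "api" and its "payload", one argument or row to a line. servo_tool: Moves the arm, as the interface text tells. Its arguments: {"type":"object","properties":{"plan":{"type":"array"},"hand":{"type":"number"},"force":{"type":"number"}},"required":["plan"]}

```bash
mkdir -p pics
python3 - <<'E'
from workcell import env
import cv2
s=env.read_state()
for k,v in s.items(): print(k,v)
for n in ["side","top","wrist"]:
    c=env.calibration(n); print(n,c)
    im=env.read_camera(n); cv2.imwrite(f"pics/{n}0.png",im[:,:,::-1])
E
```

```text
clock 0.0
qpos [ 1.1150208   0.46837077 -0.01159258  1.60362178  0.00599077  1.0713746
 -0.0563085 ]
qvel [ 0.00127996  0.00036202  0.00019377  0.00126827 -0.00028318 -0.00018591
 -0.00086371]
effort [ 3.44341352e-04 -5.20577681e+01 -1.21332108e-02 -2.43743598e+01
 -5.65655460e-02  1.71140861e-02  1.66968453e-04]
position [ 0.26043168 -0.59487197  0.19014529]
tcp_rot [ 9.78785984e-01  2.04883480e-01 -2.35957410e-04 -8.37419158e-04]
wrist_force [ 0.22431104  0.01451529 -0.23197978]
ft_torque [ 0.00284046 -0.03581423 -0.04158401]
width 0.09191220397099348
side {'camera_matrix': array([[513.01227269,   0.        , 320.38980772],
       [  0.        , 513.01227269, 199.66066297],
       [  0.        ,   0.        ,   1.        ]]), 'k1': -0.021743977462836343, 'cam_to_world': array([[ 0.96376799, -0.18592747,  0.19126486,  0.20968359],
       [-0.26612239, -0.62137298,  0.73693588, -1.21752729],
       [-0.01816982, -0.76113507, -0.64833885,  1.2424986 ],
       [ 0.        ,  0.        ,  0.        ,  1.        ]])}
top {'camera_matrix': array([[484.97899074,   0.        , 322.15802165]
[... 165 characters left out ...]
0878, -0.86179017,  0.3635066 , -0.08095822],
       [-0.9352948 ,  0.32326282, -0.14396104,  0.31284586],
       [ 0.00655605, -0.39092051, -0.92040109,  1.70811421],
       [ 0.        ,  0.        ,  0.        ,  1.        ]])}
wrist {'camera_matrix': array([[302.6172788 ,   0.        , 323.36947227],
       [  0.        , 302.6172788 , 193.01883698],
       [  0.        ,   0.        ,   1.        ]]), 'k1': -0.011276593530730678, 'cam_to_world': array([[ 0.40184494, -0.88161077, -0.24755424,  0.32962067],
       [-0.91570578, -0.38743841, -0.10665081, -0.56364582],
       [-0.00188752,  0.26954394, -0.96298624,  0.3834306 ],
       [ 0.        ,  0.        ,  0.        ,  1.        ]])}
```

View pics/side0.png

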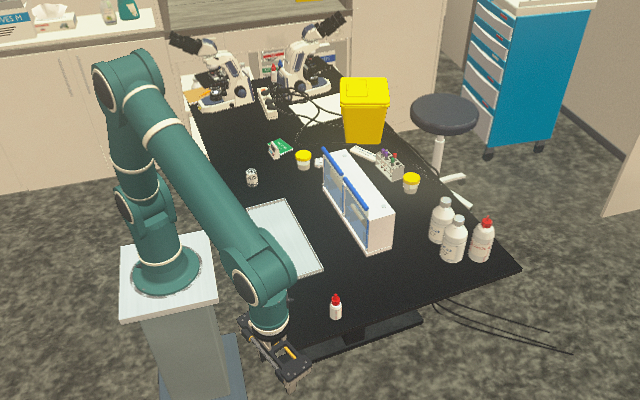

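View pics/top0.png

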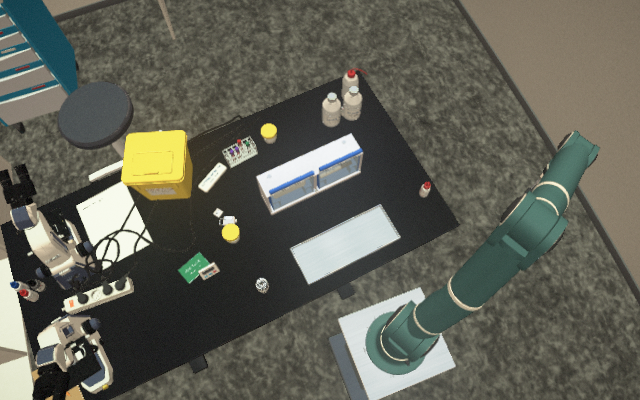

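View pics/wrist0.png

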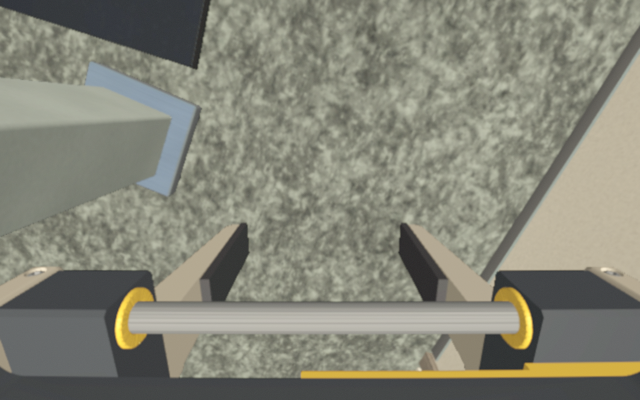

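Side view: rack around (355,200), tray around (280,240). Top view: rack around (310,175), tray around (345,245). I'll enlarge both.

Run:
```python
import cv2
a=cv2.imread("pics/side0.png")[135:290,215:405]; cv2.imwrite("pics/side0z.png",cv2.resize(a,None,fx=4,fy=3.8,interpolation=cv2.INTER_CUBIC)[:600])
a=cv2.imread("pics/top0.png")[125:295,240:415]; cv2.imwrite("pics/top0z.png",cv2.resize(a,None,fx=3.5,fy=3.5,interpolation=cv2.INTER_CUBIC))
```

```text
(no output)
```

View pics/side0z.png

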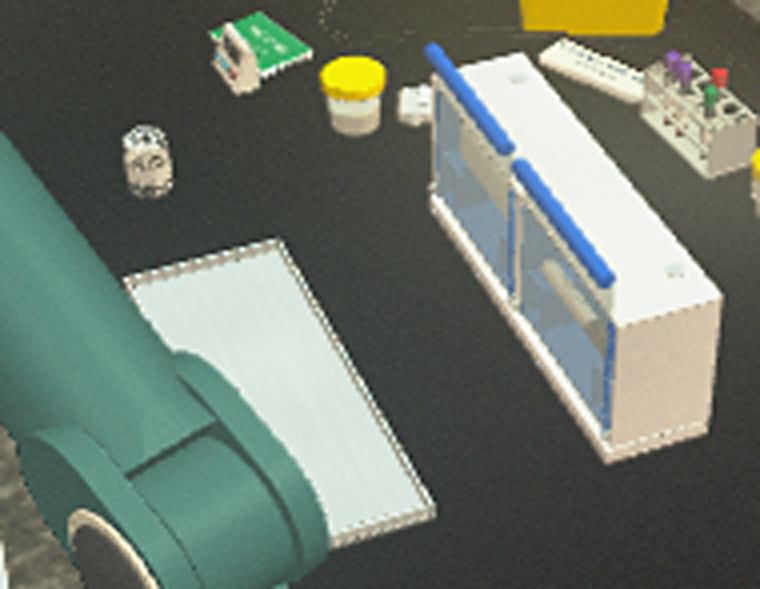

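View pics/top0z.png

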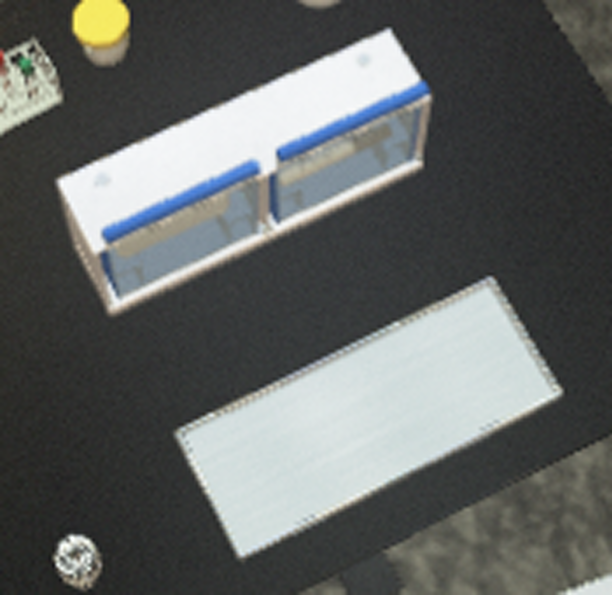

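```bash
cat > h.py <<'E'
import numpy as np, cv2
def undist(c,p):
    K=c["camera_matrix"];k=c["k1"]
    return cv2.undistortPoints(np.array(p,float).reshape(-1,1,2),K,np.array([k,0,0,0.]))[:,0]
def ray(c,p):
    n=undist(c,p);T=c["cam_to_world"]
    d=np.c_[n,np.ones(len(n))]@T[:3,:3].T
    return T[:3,3],d
def plane(c,p,z):
    o,d=ray(c,p); return o+d*((z-o[2])/d[:,2])[:,None]
def proj(c,P):
    T=np.linalg.inv(c["cam_to_world"]);P=np.atleast_2d(P)
    q=P@T[:3,:3].T+T[:3,3]
    n=q[:,:2]/q[:,2:]
    n=n*(1+c["k1"]*(n**2).sum(1))[:,None]
    return n@c["camera_matrix"][:2,:2].T+c["camera_matrix"][:2,2]
def tri(c1,p1,c2,p2):
    o1,d1=ray(c1,[p1]);o2,d2=ray(c2,[p2]);d1=d1[0];d2=d2[0]
    A=np.c_[d1,-d2];t=np.linalg.lstsq(A,o2-o1,rcond=None)[0]
    a=o1+d1*t[0];b=o2+d2*t[1]
    return (a+b)/2,np.linalg.norm(a-b)
E
python3 - <<'E'
from workcell import env
from h import *
L={}
for n in["top","side"]:
    im=cv2.imread(f"pics/{n}0.png");hsv=cv2.cvtColor(im,cv2.COLOR_BGR2HSV)
    m=cv2.inRange(hsv,(105,150,110),(125,255,255))
    if n=="top": m[:125]=0;m[:,:240]=0;m[225:]=0;m[:,370:]=0
    else: m[:140]=0;m[:,:315]=0;m[:,380:]=0;m[230:]=0
    k,lab,st,ce=cv2.connectedComponentsWithStats(m)
    c=env.calibration(n)
    for i in range(1,k):
        if st[i,4]<30: continue
        ys,xs=np.where(lab==i);pts=np.c_[xs,ys].astype(float)
        mu=pts.mean(0);u,s,v=np.linalg.svd(pts-mu,full_matrices=False);d=v[0];t=(pts-mu)@d
        e=[mu+d*t.min(),mu+d*t.max()]
        print(n,st[i],"mean",mu,"ends",np.round(e,1).tolist(),plane(c,e,.202).round(4).tolist())
c=env.calibration("top")
im=cv2.imread("pics/top0.png");hsv=cv2.cvtColor(im,cv2.COLOR_BGR2HSV)
m=cv2.inRange(hsv,(0,0,120),(180,70,255));m[:,:285]=0;m[:203]=0;m[:,405:]=0;m[287:]=0
cs,_=cv2.findContours(m,cv2.RETR_EXTERNAL,cv2.CHAIN_APPROX_NONE);q=max(cs,key=cv2.contourArea)
b=cv2.boxPoints(cv2.minAreaRect(q)); ap=cv2.approxPolyDP(q,6,True)[:,0];print(b,ap)
w=plane(c,ap,.016);print(w, [np.linalg.norm(w[i]-w[i-1]) for i in range(len(w))],w.mean(0))
E
```

```text
top [320 148  42  22 115] mean [341.44347826 158.8       ] ends [[361.7, 149.5], [319.9, 168.7]] [[0.6383, -0.1191, 0.202], [0.6192, 0.0459, 0.202]]
top [270 172  43  22 117] mean [290.28205128 182.43589744] ends [[312.1, 172.2], [270.0, 192.0]] [[0.6161, 0.0758, 0.202], [0.5962, 0.2354, 0.202]]
side [322 147  20  26  74] mean [331.04054054 158.90540541] ends [[322.4, 146.7], [340.6, 172.3]] [[0.6007, 0.2432, 0.202], [0.6186, 0.0815, 0.202]]
side [344 178  24  32 100] mean [357.04 195.15] ends [[344.8, 177.4], [366.4, 208.7]] [[0.6238, 0.0509, 0.202], [0.6401, -0.1164, 0.202]]
[[289.40002 247.80002]
 [382.60004 201.20001]
 [401.00006 238.00003]
 [307.80005 284.60004]] [[380 204]
 [290 248]
 [308 283]
 [400 237]]
[[ 0.48684761 -0.14756496  0.016     ]
 [ 0.44304582  0.22776433  0.016     ]
 [ 0.29863884  0.21096003  0.016     ]
 [ 0.34008767 -0.16476339  0.016     ]] [np.float64(0.14776422745425993), np.float64(0.37787653375501634), np.float64(0.1453814335827227), np.float64(0.3780027660591467)] [0.39215498 0.031599   0.016     ]
```

```bash
cat >> h.py <<'E'
yaw=np.radians(6.8);ex=np.array([np.cos(yaw),np.sin(yaw),0]);ey=np.array([-np.sin(yaw),np.cos(yaw),0])
O=np.array([.6185,.062,0])+.006*ex
def R2W(p): p=np.atleast_2d(p);return O+p[:,:1]*ex+p[:,1:2]*ey+np.c_[0*p[:,:2],p[:,2]]
def W2R(p): p=np.atleast_2d(p)-O;return np.c_[p@ex,p@ey,p[:,2]]
E
python3 - <<'E'
from workcell import env
from h import *
for n,(x0,y0,w,hh),f in[("side",(315,135,85,125),4.8),("top",(250,130,120,90),5)]:
    c=env.calibration(n);im=cv2.imread(f"pics/{n}0.png")
    a=cv2.resize(im[y0:y0+hh,x0:x0+w],None,fx=f,fy=f,interpolation=cv2.INTER_CUBIC);b=a.copy()
    def dr(P,col):
        q=((proj(c,R2W(P))-[x0,y0]+.5)*f).astype(int);cv2.polylines(b,[q],True,col,1)
    dr([[-.004,.192,0],[-.004,-.192,0],[-.004,-.192,.165],[.092,-.192,.165],[.092,.192,.165],[-.004,.192,.165]],(0,0,255))
    for y in(.095,-.095):
        dr([[.012,y+.065,.08],[.012,y-.065,.08],[.012,y-.065,.125],[.012,y+.065,.125]],(0,255,0))
        dr([[.012,y+.067,.08],[.012,y-.067,.08],[.012,y-.067,.098],[.012,y+.067,.098]],(255,0,255))
        dr([[-.006,y+.084,.202],[-.006,y-.084,.202]],(0,255,255))
    o=np.hstack([a,b]) if n=="side" else np.vstack([a,b])
    s=min(800/o.shape[1],600/o.shape[0],1);cv2.imwrite(f"pics/{n}_chk.png",cv2.resize(o,None,fx=s,fy=s))
c=env.calibration("top")
E
```

```text
(no output)
```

View pics/side_chk.png

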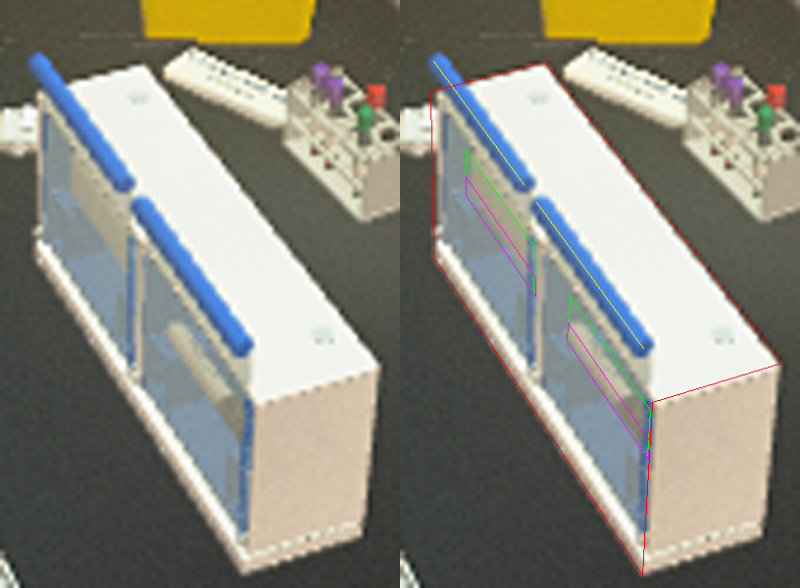

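View pics/top_chk.png

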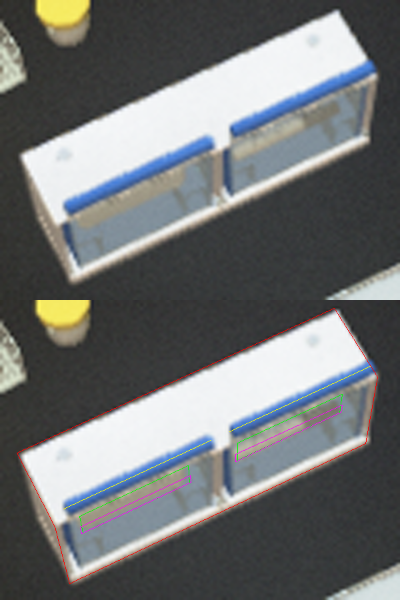

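Model overlays match the pictures. The left bin holds the tall 45 mm white pack and the right bin holds the thin marker with its black cap. I'll raise and turn the tool, then go behind the left lip.

>>> {"api": "servo_tool", "payload": {
  "plan": [
    [0, 0, -0.03, -8.5],
    [0, 0, -0.03, -8.5],
    [0, 0, -0.03, -8.5],
    [0, 0, -0.03, -8.5],
    [0, 0, -0.03, -8.5],
    [0, 0, -0.02, -8.5],
    [0, 0, 0, -8.5],
    [0, 0, 0, -8.5],
    [0, 0, 0, -8.5],
    [0, 0, 0, -8.5]
  ],
  "hand": 0.04
}}

```text
clock: 1.15
position: [0.2606, -0.5952, 0.3607]
tcp_rot: [0.581, 0.814, 0.0, -0.0]
wrist_force: [-0.3, 0.1, -1.0]
width: 0.0403
```

```bash
cat >> h.py <<'E'
from scipy.spatial.transform import Rotation as Rn
def status(env):
    s=env.read_state();R=Rn.from_quat(s["tcp_rot"]).as_matrix()
    p=s["position"];y=np.degrees(np.arctan2(R[1,0],R[0,0]))
    print("t",round(s["clock"],2),"world",p.round(4),"rack",W2R(p)[0].round(4),"yaw",round(y,2),"tilt",R[:,2].round(3),"F",np.round(s["wrist_force"],1),"w",round(s["width"],4),"q7",s["qpos"].round(2)[-1])
    return s,R,y%360
def go(env,rk,yawt,N,nt=None):
    # total shift to rack target with yaw turned linearly over first nt rows; straight line
    s,R,y=status(env);tgt=R2W(rk)[0];d=(tgt-s["position"])/N
    dy=(yawt-y+180)%360-180 if abs((yawt-y+180)%360-180)<170 else yawt-y
    nt=nt or N
    rows=[]
    for i in range(N):
        a=np.radians(y+dy/nt*min(i,nt))
        tx=np.array([np.cos(a),np.sin(a),0]);ty=np.array([np.sin(a),-np.cos(a),0])
        rows.append([round(float(d@tx),4),round(float(d@ty),4),round(float(-d[2]),4),round(float(-dy/nt),2) if i<nt else 0])
    print(rows)
E
python3 - <<'E'
from workcell import env
from h import *
go(env,[.024,.095,.30],186.8,20,10)
E
```

```text
t 1.15 world [ 0.2606 -0.5952  0.3607] rack [-0.4392 -0.6102  0.3607] yaw 109.0 tilt [-0.     0.001 -1.   ] F [-0.3  0.1 -1. ] w 0.0403 q7 1.36
[[0.0296, 0.0301, 0.003, -7.78], [0.0252, 0.0338, 0.003, -7.78], [0.0204, 0.0369, 0.003, -7.78], [0.0152, 0.0393, 0.003, -7.78], [0.0098, 0.041, 0.003, -7.78], [0.0041, 0.042, 0.003, -7.78], [-0.0016, 0.0422, 0.003, -7.78], [-0.0073, 0.0416, 0.003, -7.78], [-0.0129, 0.0402, 0.003, -7.78], [-0.0182, 0.0381, 0.003, -7.78], [-0.0232, 0.0353, 0.003, 0], [-0.0232, 0.0353, 0.003, 0], [-0.0232, 0.0353, 0.003, 0], [-0.0232, 0.0353, 0.003, 0], [-0.0232, 0.0353, 0.003, 0], [-0.0232, 0.0353, 0.003, 0], [-0.0232, 0.0353, 0.003, 0], [-0.0232, 0.0353, 0.003, 0], [-0.0232, 0.0353, 0.003, 0], [-0.0232, 0.0353, 0.003, 0]]
```

>>> {"api": "servo_tool", "payload": {
  "plan": [
    [0.03, 0.03, 0.003, -7.8],
    [0.025, 0.034, 0.003, -7.8],
    [0.02, 0.037, 0.003, -7.8],
    [0.015, 0.039, 0.003, -7.8],
    [0.01, 0.041, 0.003, -7.8],
    [0.004, 0.042, 0.003, -7.8],
    [-0.002, 0.042, 0.003, -7.8],
    [-0.007, 0.042, 0.003, -7.8],
    [-0.013, 0.04, 0.003, -7.8],
    [-0.018, 0.038, 0.003, -7.6]
  ]
}}

```text
clock: 2.15
position: [0.4512, -0.2176, 0.331]
tcp_rot: [-0.059, 0.998, -0.0, -0.0]
wrist_force: [0.9, -0.5, -0.7]
width: 0.0399
```

Run:
```python
from workcell import env
from h import *
go(env,[.026,.095,.30],186.8,10)
```

```text
t 2.15 world [ 0.4512 -0.2176  0.331 ] rack [-0.2052 -0.2578  0.331 ] yaw -173.25 tilt [-0. -0. -1.] F [ 0.9 -0.5 -0.7] w 0.0399 q7 1.98
[[-0.0231, 0.0353, 0.0031, -0.01], [-0.0231, 0.0353, 0.0031, -0.01], [-0.0231, 0.0353, 0.0031, -0.01], [-0.0231, 0.0353, 0.0031, -0.01], [-0.0231, 0.0353, 0.0031, -0.01], [-0.0231, 0.0353, 0.0031, -0.01], [-0.0231, 0.0353, 0.0031, -0.01], [-0.0231, 0.0353, 0.0031, -0.01], [-0.0231, 0.0353, 0.0031, -0.01], [-0.0231, 0.0353, 0.0031, -0.01]]
```

>>> {"api": "servo_tool", "payload": {
  "plan": [
    [-0.023, 0.035, 0.003, 0],
    [-0.023, 0.035, 0.003, 0],
    [-0.023, 0.035, 0.003, 0],
    [-0.023, 0.035, 0.003, 0],
    [-0.023, 0.035, 0.003, 0],
    [-0.023, 0.035, 0.003, 0],
    [-0.023, 0.036, 0.003, 0],
    [-0.023, 0.036, 0.003, 0],
    [-0.023, 0.036, 0.003, 0],
    [-0.023, 0.035, 0.003, 0]
  ]
}}

```text
clock: 3.15
position: [0.6403, 0.1588, 0.3004]
tcp_rot: [-0.056, 0.998, -0.0, -0.0]
wrist_force: [0.1, -0.5, 0.2]
width: 0.0401
```

Run:
```python
from workcell import env
from h import *
status(env)
cv2.imwrite("pics/w1.png",env.read_camera("wrist")[:,:,::-1])
```

```text
t 3.15 world [0.6403 0.1588 0.3004] rack [0.0271 0.0935 0.3004] yaw -173.57 tilt [-0.001 -0.    -1.   ] F [ 0.1 -0.5  0.2] w 0.0401 q7 1.11
```

View pics/w1.png

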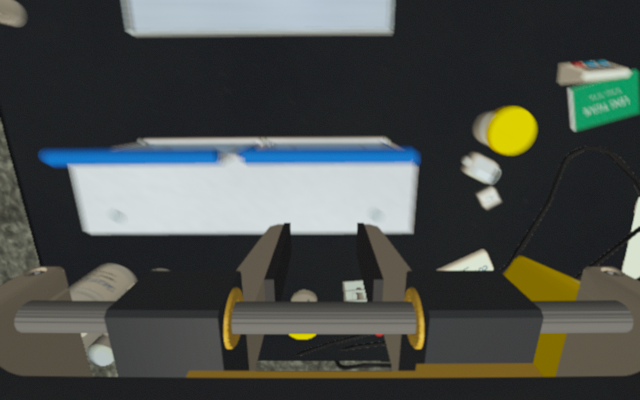

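The wrist picture shows the left lip at columns 247–418, row 156, with the fingertips beyond it at row 225. I'll check the lip position from this view, then descend behind it.

Run:
```python
from workcell import env
from h import *
c=env.calibration("wrist")
im=cv2.imread("pics/w1.png");hsv=cv2.cvtColor(im,cv2.COLOR_BGR2HSV);m=cv2.inRange(hsv,(105,150,110),(125,255,255));m[:,:246]=0;m[:130]=0;m[180:]=0
ys,xs=np.where(m>0);print(xs.min(),xs.max(),ys.min(),ys.max(),ys.mean())
print(W2R(plane(c,[[xs.min(),ys.mean()],[xs.max(),ys.mean()]],.204)))
```

```text
246 420 147 164 153.93427230046947
[[-0.00636846  0.02949271  0.204     ]
 [-0.0066019   0.1958947   0.204     ]]
```

>>> {"api": "servo_tool", "payload": {
  "plan": [
    [0, 0.001, 0.02, 0],
    [0, 0, 0.02, 0],
    [0, 0, 0.02, 0],
    [0, 0, 0.02, 0],
    [0, 0, 0.02, 0],
    [0, 0, 0.01, 0],
    [0, 0, 0.005, 0],
    [0, 0, 0.003, 0],
    [0, 0, 0, 0],
    [0, 0, 0, 0]
  ]
}}

```text
clock: 4.2
position: [0.6401, 0.1586, 0.1839]
tcp_rot: [-0.056, 0.998, 0.0, 0.001]
wrist_force: [1.2, 0.7, 0.6]
width: 0.04
```

Run:
```python
from workcell import env
from h import *
status(env);c=env.calibration("wrist")
im=env.read_camera("wrist")[:,:,::-1].copy()
hsv=cv2.cvtColor(im,cv2.COLOR_BGR2HSV);m=cv2.inRange(hsv,(105,150,110),(125,255,255))
k,lab,st,ce=cv2.connectedComponentsWithStats(m)
for i in range(1,k):
    if st[i,4]>200:
        x,y,w,h_,_=st[i];print(st[i],ce[i],W2R(plane(c,[[x,ce[i][1]],[x+w,ce[i][1]]],.206)).round(4).tolist())
for y in(.095,-.095):
    q=proj(c,R2W([[-.006,y-.084,.202],[-.006,y+.084,.202]]));print(q);cv2.line(im,*[tuple(map(int,a)) for a in q],(0,255,255),1)
cv2.imwrite("pics/w2.png",im)
print(c["cam_to_world"])
```

```text
t 4.2 world [0.6401 0.1586 0.1839] rack [0.0269 0.0934 0.1839] yaw -173.55 tilt [ 0.001  0.    -1.   ] F [1.2 0.7 0.6] w 0.04 q7 1.05
[ 181  169  291   26 1505] [333.43654485 171.99534884] [[-0.0145, 0.0127, 0.206], [-0.0136, 0.1807, 0.206]]
[  0 170 147  25 991] [ 76.79212916 176.63168517] [[-0.0125, -0.0945, 0.206], [-0.0119, -0.0075, 0.206]]
[[182.99157194 184.62819991]
 [464.42033497 183.1402887 ]]
[[-123.73892892  186.46533185]
 [ 146.44137499  184.83471083]]
[[-1.13055520e-01  9.56907277e-01  2.67482546e-01  5.64285916e-01]
 [ 9.93588643e-01  1.08816098e-01  3.06702797e-02  1.51244846e-01]
 [ 2.42206970e-04  2.69235064e-01 -9.63074463e-01  3.77015632e-01]
 [ 0.00000000e+00  0.00000000e+00  0.00000000e+00  1.00000000e+00]]
```

View pics/w2.png

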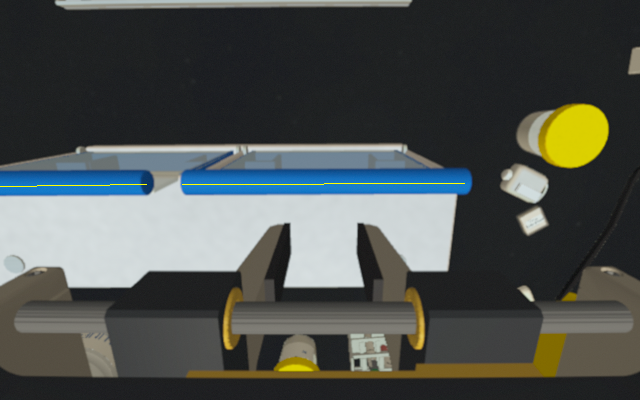

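The overlay lies on the lip in the settled picture, so the rack model is good; the earlier mismatch came from the arm still moving. Fingertips are behind the lip at z 0.184. Now I'll pull it forward along its arc.

>>> {"api": "servo_tool", "payload": {
  "plan": [
    [0.008, 0.001, 0.0, 0],
    [0.008, 0.001, 0.0, 0],
    [0.008, 0, 0.0, 0],
    [0.008, 0, 0.0, 0],
    [0.008, 0, 0.001, 0],
    [0.008, 0, 0.002, 0],
    [0.008, 0, 0.003, 0],
    [0.008, 0, 0.003, 0],
    [0.008, 0, 0.003, 0],
    [0.008, 0, 0.003, 0]
  ]
}}

```text
clock: 5.25
position: [0.5589, 0.1512, 0.1674]
tcp_rot: [-0.056, 0.998, -0.0, -0.001]
wrist_force: [0.2, 0.2, 1.2]
width: 0.0403
```

>>> {"api": "servo_tool", "payload": {
  "plan": [
    [0.008, 0, 0.005, 0],
    [0.008, 0, 0.005, 0],
    [0.008, 0, 0.006, 0],
    [0.006, 0, 0.006, 0],
    [0.004, 0, 0.006, 0],
    [0.002, 0, 0.0, 0],
    [0, 0, 0.0, 0],
    [0, 0, 0, 0],
    [0, 0, 0, 0],
    [0, 0, 0, 0]
  ]
}}

```text
clock: 6.25
position: [0.5245, 0.1475, 0.1402]
tcp_rot: [-0.056, 0.998, 0.0, 0.0]
wrist_force: [0.3, -0.5, 0.3]
width: 0.0403
```

Run:
```python
from workcell import env
from h import *
status(env)
for n in["wrist","side"]:
    im=env.read_camera(n)[:,:,::-1]
    if n=="side": im=cv2.resize(im[130:300,215:415],None,fx=3.5,fy=3.5,interpolation=cv2.INTER_CUBIC)
    cv2.imwrite(f"pics/{n}3.png",im)
```

```text
t 6.25 world [0.5245 0.1475 0.1402] rack [-0.0892  0.096   0.1402] yaw -173.56 tilt [ 0.  0. -1.] F [ 0.3 -0.5  0.3] w 0.0403 q7 0.99
```

View pics/wrist3.png

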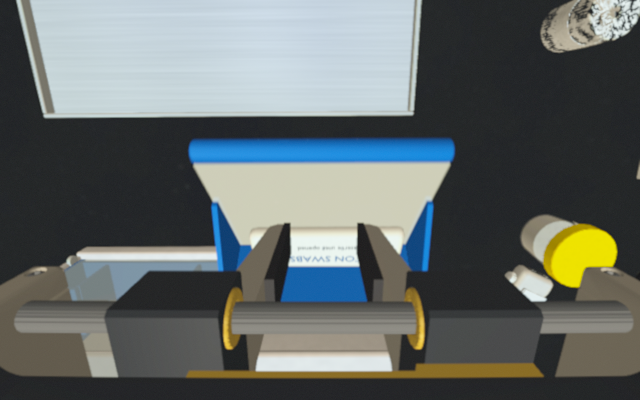

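View pics/side3.png

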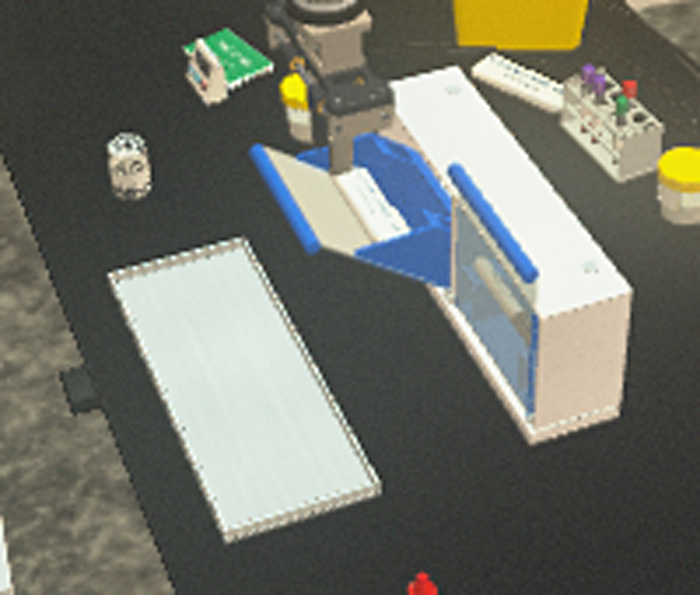

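The wrist view shows the bin tipping, with the swab pack face-up at (325,247). The side view agrees. I'll let the bin sink while shifting above the pack.

>>> {"api": "servo_tool", "payload": {
  "plan": [
    [0, 0, -0.004, 0],
    [-0.003, 0, 0, 0],
    [-0.003, 0, 0, 0],
    [-0.003, 0, 0, 0],
    [-0.003, 0, 0, 0],
    [-0.003, 0, 0, 0],
    [-0.003, 0, 0, 0],
    [0, 0, 0, 0],
    [0, 0, 0, 0],
    [0, 0, 0, 0]
  ]
}}

```text
clock: 7.35
position: [0.5419, 0.1494, 0.144]
tcp_rot: [-0.056, 0.998, -0.0, -0.0]
wrist_force: [-0.1, -0.8, 0.1]
width: 0.0401
```

Run:
```python
from workcell import env
from h import *
status(env);c=env.calibration("wrist")
im=env.read_camera("wrist")[:,:,::-1].copy();cv2.imwrite("pics/w4.png",im)
th=1.31
def binp(s,n,y): # n from hinge plane
    return [-s*np.sin(th)+n*np.cos(th),y,.03+s*np.cos(th)+n*np.sin(th)]
print("lip",binp(.172,-.006,.097))
for y in(.011+.002,.179+.002):
    pass
q=proj(c,R2W([binp(.172,-.006,.013),binp(.172,-.006,.181)]));print(q)
cv2.line(im,*[tuple(map(int,a)) for a in q],(0,255,255),1)
q=proj(c,R2W([binp(.095,.019,.032),binp(.095,.019,.162),binp(.05,.019,.162),binp(.05,.019,.032)]))
cv2.polylines(im,[q.astype(int)],True,(0,255,0),1);cv2.imwrite("pics/w4o.png",im)
s=env.read_camera("side")[:,:,::-1]
cv2.imwrite("pics/side4.png",cv2.resize(s[130:300,215:415],None,fx=3.5,fy=3.5,interpolation=cv2.INTER_CUBIC))
```

```text
t 7.35 world [0.5419 0.1494 0.144 ] rack [-0.0717  0.0959  0.144 ] yaw -173.54 tilt [-0. -0. -1.] F [-0.1 -0.8  0.1] w 0.0401 q7 1.0
lip [np.float64(-0.16773091187258626), 0.097, np.float64(0.06855309588594276)]
[[222.61943942  84.76559859]
 [422.65461954  83.65763412]]
```

View pics/w4o.png

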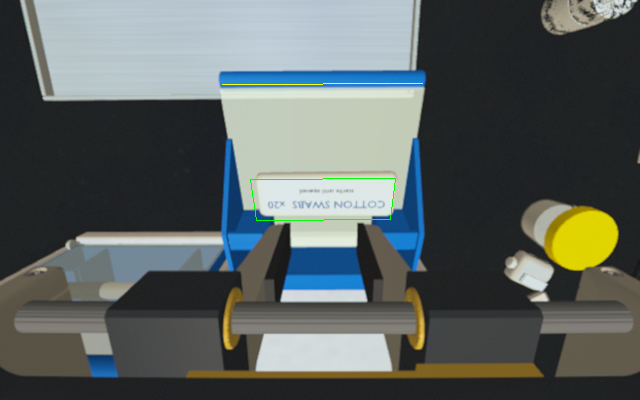

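View pics/side4.png

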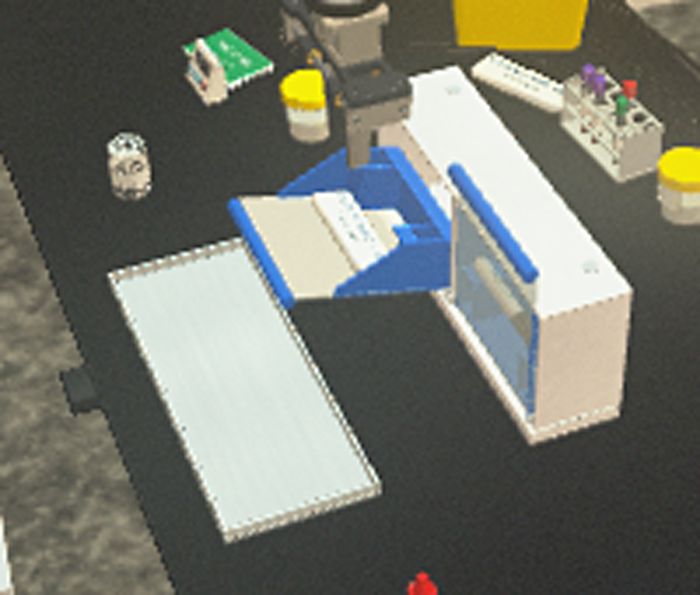

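The bin is at or almost at its stop and the pack lies flat: columns 253–395, rows 172–216 in the wrist view. The gripper body would foul the rack front if I went straight behind the pack. So I'll first press lightly on the pack and drag it about 20 mm forward, then get behind it.

>>> {"api": "servo_tool", "payload": {
  "plan": [
    [0, 0, 0.015, 0],
    [0, 0, 0.015, 0],
    [0, 0, 0.015, 0],
    [0, 0, 0.012, 0],
    [0, 0, 0.006, 0],
    [0, 0, 0.003, 0],
    [0, 0, 0.003, 0],
    [0, 0, 0.001, 0],
    [0, 0, 0.0, 0],
    [0, 0, 0, 0]
  ]
}}

```text
clock: 8.45
position: [0.5424, 0.1494, 0.0745]
tcp_rot: [-0.056, 0.998, 0.0, 0.0]
wrist_force: [-0.0, 1.0, 0.0]
width: 0.0402
```

>>> {"api": "servo_tool", "payload": {
  "plan": [
    [0, 0, 0.001, 0],
    [0, 0, 0.001, 0],
    [0, 0, 0.001, 0],
    [0, 0, 0.001, 0],
    [0, 0, 0.001, 0],
    [0, 0, 0, 0],
    [0, 0, 0, 0],
    [0, 0, 0, 0],
    [0, 0, 0, 0],
    [0, 0, 0, 0]
  ]
}}

```text
clock: 9.45
position: [0.5421, 0.1494, 0.0691]
tcp_rot: [-0.056, 0.998, -0.0, 0.0]
wrist_force: [-0.1, -0.5, 0.3]
width: 0.0405
```

>>> {"api": "servo_tool", "payload": {
  "plan": [
    [0, 0, 0.001, 0],
    [0, 0, 0.001, 0],
    [0, 0, 0.001, 0],
    [0, 0, 0.001, 0],
    [0, 0, 0, 0],
    [0, 0, 0, 0],
    [0, 0, 0, 0],
    [0, 0, 0, 0],
    [0, 0, 0, 0],
    [0, 0, 0, 0]
  ]
}}

```text
clock: 10.45
position: [0.5421, 0.1494, 0.0651]
tcp_rot: [-0.056, 0.998, -0.0, 0.0]
wrist_force: [-0.7, -0.2, -0.2]
width: 0.04
```

Run:
```python
from workcell import env
from h import *
status(env)
cv2.imwrite("pics/w5.png",env.read_camera("wrist")[:,:,::-1])
```

```text
t 10.45 world [0.5421 0.1494 0.0651] rack [-0.0715  0.0958  0.0651] yaw -173.55 tilt [ 0. -0. -1.] F [-0.7 -0.2 -0.2] w 0.04 q7 0.92
```

View pics/w5.png

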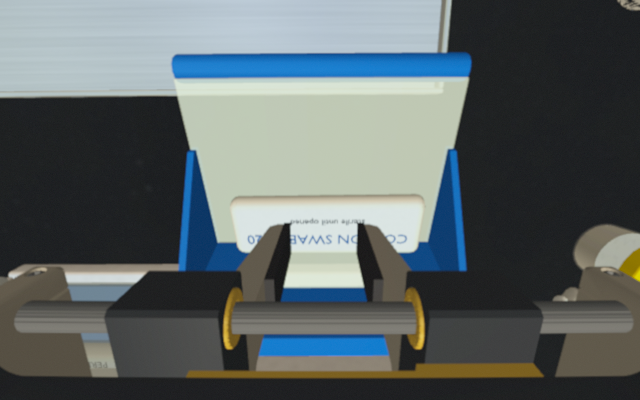

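>>> {"api": "servo_tool", "payload": {
  "plan": [
    [0, 0, 0.001, 0],
    [0, 0, 0, 0],
    [0, 0, 0.001, 0],
    [0, 0, 0, 0],
    [0, 0, 0.001, 0],
    [0, 0, 0, 0],
    [0, 0, 0.001, 0],
    [0, 0, 0, 0],
    [0, 0, 0, 0],
    [0, 0, 0, 0]
  ]
}}

```text
clock: 11.5
position: [0.5421, 0.1494, 0.0611]
tcp_rot: [-0.056, 0.998, -0.0, -0.0]
wrist_force: [-0.2, 0.8, 0.0]
width: 0.04
```

>>> {"api": "servo_tool", "payload": {
  "plan": [
    [0, 0, 0.001, 0],
    [0, 0, 0, 0],
    [0, 0, 0.001, 0],
    [0, 0, 0, 0],
    [0, 0, 0.001, 0],
    [0, 0, 0, 0],
    [0, 0, 0.001, 0],
    [0, 0, 0, 0],
    [0, 0, 0, 0],
    [0, 0, 0, 0]
  ]
}}

```text
clock: 12.5
position: [0.5421, 0.1494, 0.0571]
tcp_rot: [-0.056, 0.998, -0.0, 0.0]
wrist_force: [-1.8, 0.0, -0.0]
width: 0.04
```

Run:
```python
from workcell import env
from h import *
status(env)
cv2.imwrite("pics/w6.png",env.read_camera("wrist")[:,:,::-1])
```

```text
t 12.5 world [0.5421 0.1494 0.0571] rack [-0.0715  0.0959  0.0571] yaw -173.55 tilt [ 0. -0. -1.] F [-1.8  0.  -0. ] w 0.04 q7 0.91
```

View pics/w6.png

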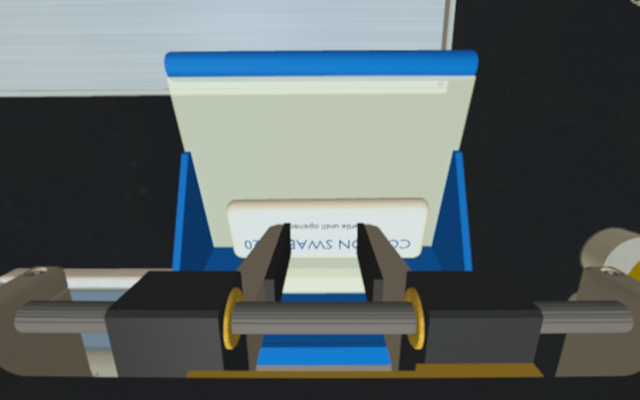

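Run:
```python
from workcell import env
from h import *
c=env.calibration("wrist")
def byw(p1,p2,L):
    n=undist(c,[p1,p2]);zc=L/np.linalg.norm(n[0]-n[1]);P=np.c_[n*zc,[zc,zc]]@c["cam_to_world"][:3,:3].T+c["cam_to_world"][:3,3];return W2R(P).round(4).tolist()
print("lip",byw([165,64],[477,64],.168))
print("packfront",byw([228,208],[428,208],.130))
print("packrear",byw([231,256],[428,256],.130))
s=env.calibration("side");im=cv2.imread("pics/side4.png")
# predicted side px for tips
print((proj(s,R2W([[-.0715,.0959,.0571]]))-[215,130])*3.5)
s4=env.read_camera("side")[:,:,::-1]
cv2.imwrite("pics/side6.png",cv2.resize(s4[160:230,270:350],None,fx=8,fy=8,interpolation=cv2.INTER_CUBIC))
```

```text
lip [[-0.1714, 0.0124, 0.0755], [-0.1705, 0.1804, 0.0755]]
packfront [[-0.0857, 0.0352, 0.0636], [-0.085, 0.1652, 0.0636]]
packrear [[-0.0543, 0.0361, 0.0693], [-0.0536, 0.1661, 0.0694]]
[[347.51498345 235.05371722]]
```

View pics/side6.png

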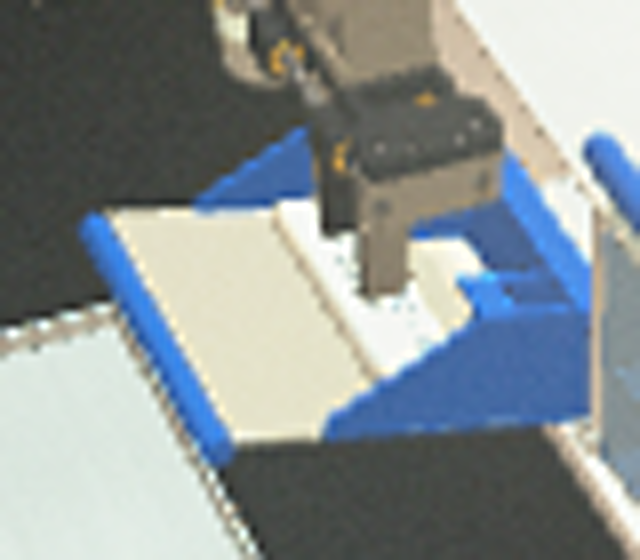

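Run:
```python
from workcell import env
from h import *
s=env.calibration("side")
for y in(.058,.067,.076):
  for z in(.057,.067): print(y,z,((proj(s,R2W([[-.0715-.01,y,z],[-.0715,y,z],[-.0615,y,z]]))-[270,160]+.5)*8).round(0).tolist())
```

```text
0.058 0.057 [[369.0, 358.0], [390.0, 352.0], [411.0, 346.0]]
0.058 0.067 [[369.0, 341.0], [390.0, 335.0], [411.0, 329.0]]
0.067 0.057 [[361.0, 346.0], [382.0, 340.0], [403.0, 334.0]]
0.067 0.067 [[361.0, 329.0], [382.0, 323.0], [403.0, 317.0]]
0.076 0.057 [[354.0, 334.0], [375.0, 328.0], [396.0, 322.0]]
0.076 0.067 [[353.0, 317.0], [374.0, 311.0], [395.0, 305.0]]
```

The side view shows the fingertips about 20 mm higher than the TCP reading, because opening the fingers retracts the tips. I'll raise, close the fingers so the TCP is true, and descend again.

>>> {"api": "servo_tool", "payload": {
  "plan": [
    [0, 0, -0.01, 0],
    [0, 0, -0.01, 0],
    [0, 0, -0.01, 0],
    [0, 0, 0, 0],
    [0, 0, 0, 0],
    [0, 0, 0, 0],
    [0, 0, 0, 0],
    [0, 0, 0, 0],
    [0, 0, 0, 0],
    [0, 0, 0, 0]
  ],
  "hand": 0,
  "force": 20
}}

```text
clock: 13.6
position: [0.542, 0.1494, 0.0869]
tcp_rot: [-0.056, 0.998, 0.0, -0.0]
wrist_force: [0.7, -0.9, 0.1]
width: 0.0006
```

Run:
```python
from workcell import env
from h import *
status(env)
s4=env.read_camera("side")[:,:,::-1]
cv2.imwrite("pics/side7.png",cv2.resize(s4[160:230,270:350],None,fx=8,fy=8,interpolation=cv2.INTER_CUBIC))
s=env.calibration("side")
print(((proj(s,R2W([[-.0715,.0959,.0871],[-.0715,.078,.0871]]))-[270,160]+.5)*8).round(0).tolist())
```

```text
t 13.6 world [0.542  0.1494 0.0869] rack [-0.0716  0.0959  0.0869] yaw -173.55 tilt [-0.  0. -1.] F [ 0.7 -0.9  0.1] w 0.0006 q7 0.94
[[357.0, 250.0], [372.0, 273.0]]
```

View pics/side7.png

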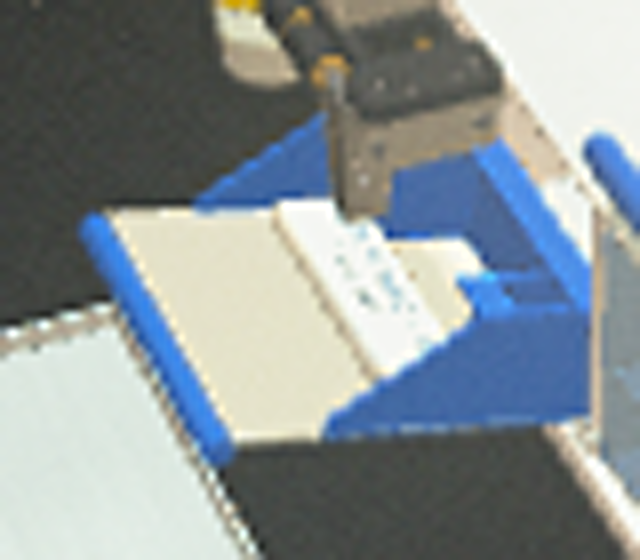

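>>> {"api": "servo_tool", "payload": {
  "plan": [
    [0, 0, 0.01, 0],
    [0, 0, 0.008, 0],
    [0, 0, 0.002, 0],
    [0, 0, 0.002, 0],
    [0, 0, 0.002, 0],
    [0, 0, 0.002, 0],
    [0, 0, 0.001, 0],
    [0, 0, 0.001, 0],
    [0, 0, 0, 0],
    [0, 0, 0, 0]
  ]
}}

```text
clock: 14.65
position: [0.5421, 0.1494, 0.0591]
tcp_rot: [-0.056, 0.998, -0.0, 0.0]
wrist_force: [-0.1, 0.4, -0.2]
width: 0.0004
```

Run:
```python
from workcell import env
from h import *
status(env)
s4=env.read_camera("side")[:,:,::-1]
cv2.imwrite("pics/side8.png",cv2.resize(s4[160:230,270:350],None,fx=8,fy=8,interpolation=cv2.INTER_CUBIC))
cv2.imwrite("pics/w8.png",env.read_camera("wrist")[:,:,::-1])
```

```text
t 14.65 world [0.5421 0.1494 0.0591] rack [-0.0715  0.0958  0.0591] yaw -173.55 tilt [ 0. -0. -1.] F [-0.1  0.4 -0.2] w 0.0004 q7 0.91
```

View pics/side8.png

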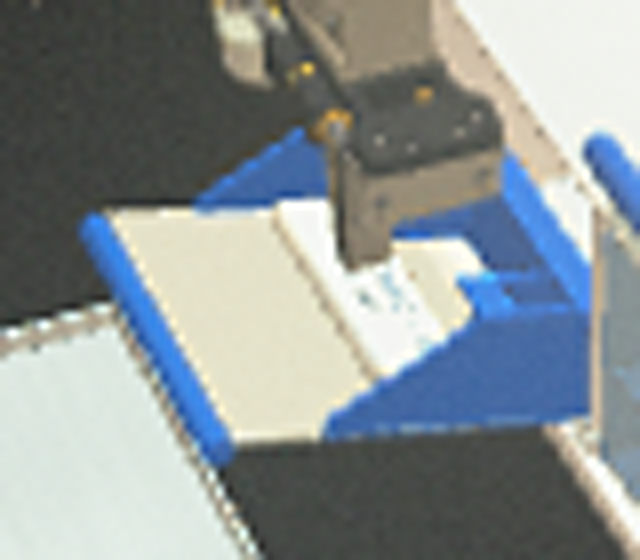

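View pics/w8.png

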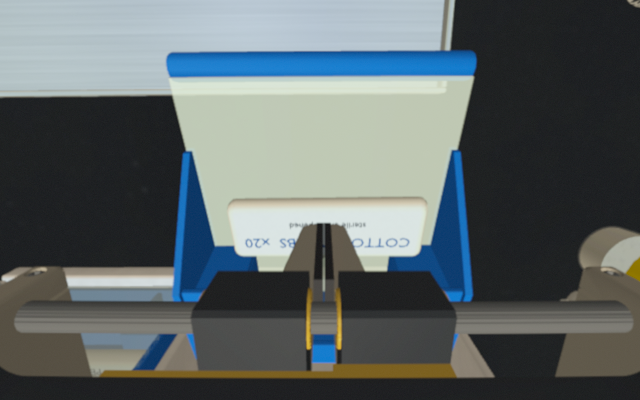

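Run:
```python
from workcell import env
from h import *
st,_,_=status(env);c=env.calibration("wrist");p=st["position"]
for dz in(0,.01,.02,.03): print(dz,proj(c,p+[0,0,dz]),proj(c,p+[0,0,dz]+.01*ex*-1),proj(c,p+[0,0,dz]+.01*ex))
```

```text
t 14.75 world [0.5422 0.1494 0.0592] rack [-0.0714  0.0958  0.0592] yaw -173.55 tilt [ 0.  0. -1.] F [-0.4  0.2 -0.1] w 0.0003 q7 0.91
0 [[321.51077738 224.37708716]] [[321.40640374 210.48828583]] [[321.61253831 237.905474  ]]
0.01 [[321.42085766 230.03206446]] [[321.31002071 215.53383949]] [[321.52878435 244.13508049]]
0.02 [[321.32171243 236.26800981]] [[321.20359553 221.10571205]] [[321.43656823 250.99505381]]
0.03 [[321.2118485  243.17908923]] [[321.08547538 227.29063758]] [[321.33454303 258.58589062]]
```

>>> {"api": "servo_tool", "payload": {
  "plan": [
    [0, 0, 0.002, 0],
    [0, 0, 0.002, 0],
    [0, 0, 0.001, 0],
    [0, 0, 0.001, 0],
    [0, 0, 0.001, 0],
    [0, 0, 0.001, 0],
    [0, 0, 0.001, 0],
    [0, 0, 0.001, 0],
    [0, 0, 0, 0],
    [0, 0, 0, 0]
  ]
}}

```text
clock: 15.75
position: [0.5421, 0.1494, 0.049]
tcp_rot: [-0.056, 0.998, -0.0, -0.0]
wrist_force: [0.2, 0.6, 0.0]
width: 0.0008
```

>>> {"api": "servo_tool", "payload": {
  "plan": [
    [0, 0, 0.001, 0],
    [0, 0, 0.001, 0],
    [0, 0, 0.001, 0],
    [0, 0, 0.001, 0],
    [0, 0, 0.001, 0],
    [0, 0, 0.0, 0],
    [0, 0, 0, 0],
    [0, 0, 0, 0],
    [0, 0, 0, 0],
    [0, 0, 0, 0]
  ]
}}

```text
clock: 16.75
position: [0.5424, 0.1494, 0.0478]
tcp_rot: [-0.056, 0.998, -0.001, 0.001]
wrist_force: [-8.6, -4.6, 30.5]
width: 0.0005
```

Run:
```python
from workcell import env
from h import *
status(env)
s4=env.read_camera("side")[:,:,::-1]
cv2.imwrite("pics/side9.png",cv2.resize(s4[140:240,260:370],None,fx=6,fy=6,interpolation=cv2.INTER_CUBIC))
```

```text
t 16.75 world [0.5424 0.1494 0.0478] rack [-0.0713  0.0958  0.0478] yaw -173.55 tilt [ 0.001 -0.003 -1.   ] F [-8.6 -4.6 30.5] w 0.0005 q7 0.9
```

View pics/side9.png

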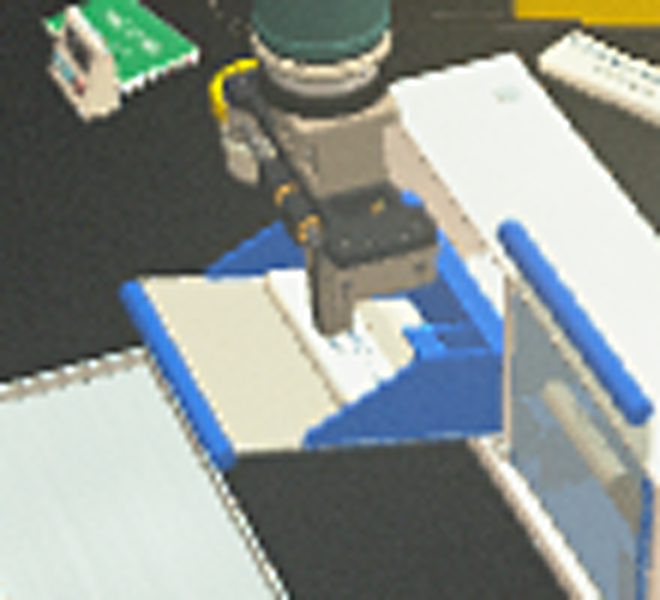

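Contact: 30 N along the slope normal at TCP z 0.048, so the real fingertips sit about 20 mm above the TCP. I'll ease the press off and drag forward up the slope.

>>> {"api": "servo_tool", "payload": {
  "plan": [
    [0, 0, -0.0025, 0],
    [0.0, 0, 0, 0],
    [0.003, 0, -0.0008, 0],
    [0.003, 0, -0.0008, 0],
    [0.003, 0, -0.0008, 0],
    [0.003, 0, -0.0008, 0],
    [0.003, 0, -0.0008, 0],
    [0.003, 0, -0.0008, 0],
    [0.003, 0, -0.0008, 0],
    [0.003, 0, -0.0008, 0]
  ]
}}

```text
clock: 17.8
position: [0.5172, 0.1466, 0.0525]
tcp_rot: [-0.056, 0.998, -0.0, -0.001]
wrist_force: [-1.4, 0.1, -0.7]
width: 0.0006
```

Run:
```python
from workcell import env
from h import *
status(env)
cv2.imwrite("pics/w10.png",env.read_camera("wrist")[:,:,::-1])
```

```text
t 17.8 world [0.5172 0.1466 0.0525] rack [-0.0966  0.096   0.0525] yaw -173.54 tilt [-0.002 -0.    -1.   ] F [-1.4  0.1 -0.7] w 0.0006 q7 0.89
```

View pics/w10.png

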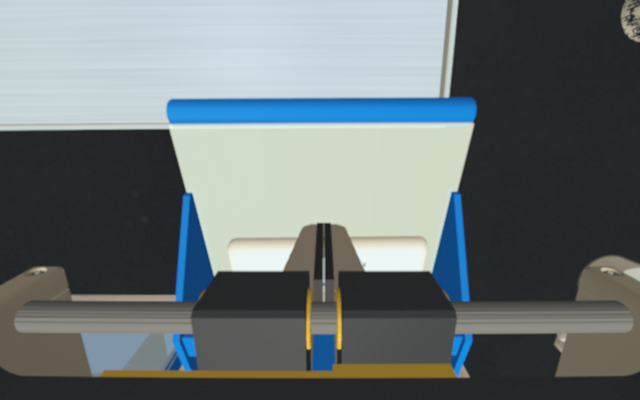

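The fingers slid over the pack and it stayed at the ledges. The side view suggests the gripper body lies on the rack side of the fingers. I'll raise and check this.

>>> {"api": "servo_tool", "payload": {
  "plan": [
    [0, 0, -0.03, 0],
    [0, 0, -0.03, 0],
    [0, 0, -0.03, 0],
    [0, 0, -0.03, 0],
    [0, 0, -0.03, 0],
    [0, 0, -0.03, 0],
    [0, 0, -0.02, 0],
    [0, 0, 0, 0],
    [0, 0, 0, 0],
    [0, 0, 0, 0]
  ]
}}

```text
clock: 18.85
position: [0.5174, 0.1462, 0.2514]
tcp_rot: [-0.056, 0.998, -0.0, -0.001]
wrist_force: [-0.1, 0.4, 1.3]
width: 0.0005
```

Run:
```python
from workcell import env
from h import *
st,_,_=status(env);p=st["position"];o=W2R(p)[0]
for n in["side","top"]:
    c=env.calibration(n);im=env.read_camera(n)[:,:,::-1].copy()
    q=proj(c,p)[0].astype(int);x0,y0=q-[60,65]
    f=5.;a=cv2.resize(im[y0:y0+110,x0:x0+120],None,fx=f,fy=f,interpolation=cv2.INTER_CUBIC)
    P=[o,o+[.05,0,0],o+[0,.05,0],o+[0,0,.088]]
    g=((proj(c,R2W(P))-[x0,y0]+.5)*f).astype(int)
    for k,col in((1,(0,0,255)),(2,(0,255,0)),(3,(255,0,255))): cv2.line(a,tuple(g[0]),tuple(g[k]),col,1)
    cv2.imwrite(f"pics/{n}11.png",a)
```

```text
t 18.85 world [0.5174 0.1462 0.2514] rack [-0.0964  0.0956  0.2514] yaw -173.55 tilt [-0.002 -0.001 -1.   ] F [-0.1  0.4  1.3] w 0.0005 q7 1.09
```

View pics/side11.png

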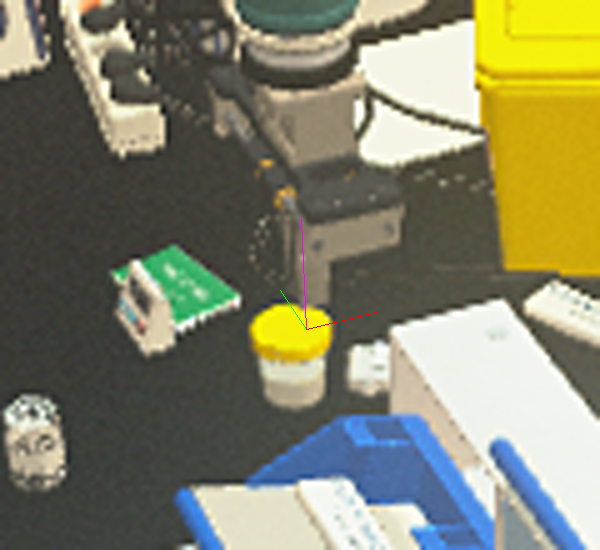

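View pics/top11.png

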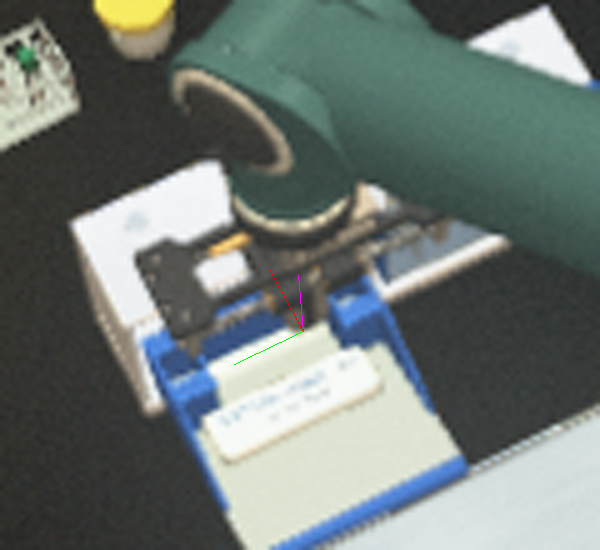

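The TCP axes drawn in both views confirm two things. The fingers are an L shape with the body on the rack side, and the real tips sit about 18 mm above the TCP. I'll turn the gripper half a turn so the body is on the robot side and the fingers can get behind the pack.

>>> {"api": "servo_tool", "payload": {
  "plan": [
    [0, 0, -0.01, 8.5],
    [0, 0, 0, 8.5],
    [0, 0, 0, 8.5],
    [0, 0, 0, 8.5],
    [0, 0, 0, 8.5],
    [0, 0, 0, 8.5],
    [0, 0, 0, 8.5],
    [0, 0, 0, 8.5],
    [0, 0, 0, 8.5],
    [0, 0, 0, 8.5]
  ]
}}

```text
clock: 19.95
position: [0.5178, 0.1466, 0.2619]
tcp_rot: [0.635, 0.772, -0.001, -0.001]
wrist_force: [-0.3, -0.6, -0.3]
width: 0.0005
```

>>> {"api": "servo_tool", "payload": {
  "plan": [
    [0, 0, 0, 8.5],
    [0, 0, 0, 8.5],
    [0, 0, 0, 8.5],
    [0, 0, 0, 8.5],
    [0, 0, 0, 8.5],
    [0, 0, 0, 8.5],
    [0, 0, 0, 8.5],
    [0, 0, 0, 8.5],
    [0, 0, 0, 8.5],
    [0, 0, 0, 8.5]
  ]
}}

```text
clock: 20.95
position: [0.5178, 0.1467, 0.2619]
tcp_rot: [0.99, 0.14, -0.001, 0.0]
wrist_force: [1.1, -0.7, 0.1]
width: 0.0004
```

Run:
```python
from workcell import env
from h import *
go(env,[-.033,.097,.12],6.8,10,2)
```

```text
t 20.95 world [0.5178 0.1467 0.2619] rack [-0.096   0.096   0.2619] yaw 16.11 tilt [-0.002 -0.    -1.   ] F [ 1.1 -0.7  0.1] w 0.0004 q7 -1.72
[[0.0062, 0.0009, 0.0142, 4.66], [0.0063, 0.0004, 0.0142, 4.66], [0.0063, -0.0001, 0.0142, 0], [0.0063, -0.0001, 0.0142, 0], [0.0063, -0.0001, 0.0142, 0], [0.0063, -0.0001, 0.0142, 0], [0.0063, -0.0001, 0.0142, 0], [0.0063, -0.0001, 0.0142, 0], [0.0063, -0.0001, 0.0142, 0], [0.0063, -0.0001, 0.0142, 0]]
```

>>> {"api": "servo_tool", "payload": {
  "plan": [
    [0.006, 0.001, 0.014, 4.7],
    [0.006, 0, 0.014, 4.7],
    [0.006, 0, 0.014, 0],
    [0.006, 0, 0.014, 0],
    [0.007, 0, 0.014, 0],
    [0.007, 0, 0.014, 0],
    [0.007, 0, 0.014, 0],
    [0.007, 0, 0.014, 0],
    [0.006, 0, 0.014, 0],
    [0.006, 0, 0.014, 0]
  ]
}}

```text
clock: 21.95
position: [0.5823, 0.1551, 0.1217]
tcp_rot: [0.998, 0.062, -0.0, 0.0]
wrist_force: [1.0, -0.3, 0.3]
width: 0.0004
```

Run:
```python
from workcell import env
from h import *
st,_,_=status(env);p=st["position"];o=W2R(p)[0]
cv2.imwrite("pics/w12.png",env.read_camera("wrist")[:,:,::-1])
for n in["side"]:
    c=env.calibration(n);im=env.read_camera(n)[:,:,::-1].copy()
    q=proj(c,p)[0].astype(int);x0,y0=q-[60,60]
    f=5.;a=cv2.resize(im[y0:y0+110,x0:x0+120],None,fx=f,fy=f,interpolation=cv2.INTER_CUBIC)
    cv2.imwrite(f"pics/{n}12.png",a)
```

```text
t 21.95 world [0.5823 0.1551 0.1217] rack [-0.031   0.0967  0.1217] yaw 7.05 tilt [-0. -0. -1.] F [ 1.  -0.3  0.3] w 0.0004 q7 -1.92
```

View pics/side12.png

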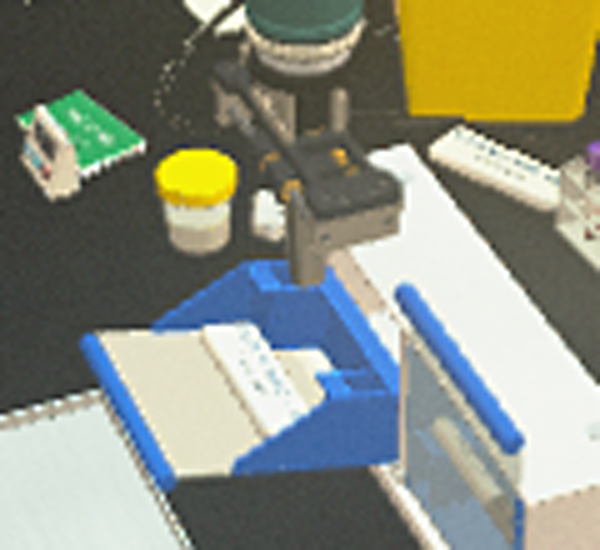

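View pics/w12.png

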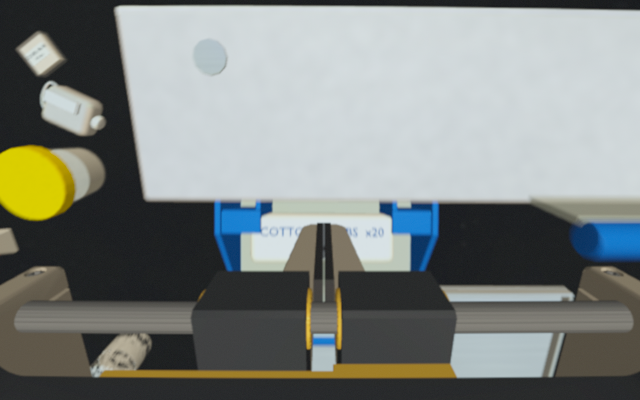

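Run:
```python
from workcell import env
from h import *
c=env.calibration("wrist")
im=cv2.imread("pics/w12.png")
for x in(180,470): print(im[185:215,x].mean(1).astype(int))
for r in(196,198,200): print(r,W2R(plane(c,[[180,r],[320,r],[470,r]],.165)).round(4).tolist())
print("pack rear top", W2R(plane(c,[[320,r] for r in (211,213,215)],.061)).round(4).tolist())
for P in([-.05,.097,.061],[-.044,.097,.061],[-.004,.097,.165],[0,.097,.165],[-.041,.097,.1397],[-.021,.097,.1397]): print(P,proj(c,R2W([P])))
cv2.imwrite("pics/w12z.png",cv2.resize(im[180:280,180:460],None,fx=2.8,fy=2.8,interpolation=cv2.INTER_CUBIC))
```

```text
[210 210 210 210 210 210 209 209 210 209 207 202 194 183 165 137 102  68
  37  31  32  32  31  33  31  32  33  29  31  31]
[209 210 209 209 209 209 208 209 208 209 209 208 205 202 191 173 151 125
  88  46  31  30  29  31  31  31  33  31  30  31]
196 [[-0.0, 0.1711, 0.165], [0.0003, 0.0994, 0.165], [0.0007, 0.0226, 0.165]]
198 [[-0.0011, 0.1713, 0.165], [-0.0007, 0.0994, 0.165], [-0.0004, 0.0224, 0.165]]
200 [[-0.0022, 0.1714, 0.165], [-0.0018, 0.0994, 0.165], [-0.0015, 0.0223, 0.165]]
pack rear top [[-0.0441, 0.1004, 0.061], [-0.046, 0.1004, 0.061], [-0.0478, 0.1004, 0.061]]
[-0.05, 0.097, 0.061] [[323.8430871  217.31892923]]
[-0.044, 0.097, 0.061] [[323.87953498 210.92177508]]
[-0.004, 0.097, 0.165] [[324.69464911 204.0716689 ]]
[0, 0.097, 0.165] [[324.74255688 196.62349503]]
[-0.041, 0.097, 0.1397] [[324.15081546 247.68328305]]
[-0.021, 0.097, 0.1397] [[324.33545678 217.80915058]]
```

View pics/w12z.png

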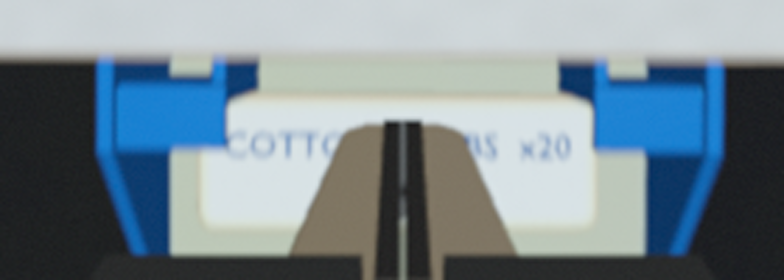

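After the half turn the gripper looks the same from the side, so the body is symmetric. The body's rear face will pass within a few mm of the roof edge (roof front x≈-2 mm, pack's rear edge x≈-45 mm). I'll descend at x=-37 mm in small steps and watch the force.

>>> {"api": "servo_tool", "payload": {
  "plan": [
    [-0.003, 0, 0.012, 0],
    [-0.003, 0, 0.012, 0],
    [0, 0, 0.01, 0],
    [0, 0, 0.004, 0],
    [0, 0, 0.001, 0],
    [0, 0, 0.001, 0],
    [0, 0, 0.001, 0],
    [0, 0, 0.001, 0],
    [0, 0, 0.001, 0],
    [0, 0, 0, 0]
  ]
}}

```text
clock: 23.05
position: [0.5758, 0.1543, 0.0799]
tcp_rot: [0.998, 0.061, -0.0, 0.0]
wrist_force: [0.4, -0.9, 0.6]
width: 0.0009
```

>>> {"api": "servo_tool", "payload": {
  "plan": [
    [0, 0, 0.001, 0],
    [0, 0, 0.001, 0],
    [0, 0, 0.001, 0],
    [0, 0, 0.001, 0],
    [0, 0, 0.001, 0],
    [0, 0, 0.001, 0],
    [0, 0, 0.001, 0],
    [0, 0, 0, 0],
    [0, 0, 0, 0],
    [0, 0, 0, 0]
  ]
}}

```text
clock: 24.05
position: [0.5758, 0.1543, 0.073]
tcp_rot: [0.998, 0.061, 0.0, 0.0]
wrist_force: [-0.1, 0.2, -0.1]
width: -0.0001
```

Run:
```python
from workcell import env
from h import *
st,_,_=status(env);print(st["ft_torque"])
im=env.read_camera("wrist")[:,:,::-1];cv2.imwrite("pics/w13.png",im)
```

```text
t 24.05 world [0.5758 0.1543 0.073 ] rack [-0.0374  0.0967  0.073 ] yaw 7.05 tilt [ 0. -0. -1.] F [-0.1  0.2 -0.1] w -0.0001 q7 -1.94
[-0.01991066  0.01153429 -0.03320816]
```

View pics/w13.png

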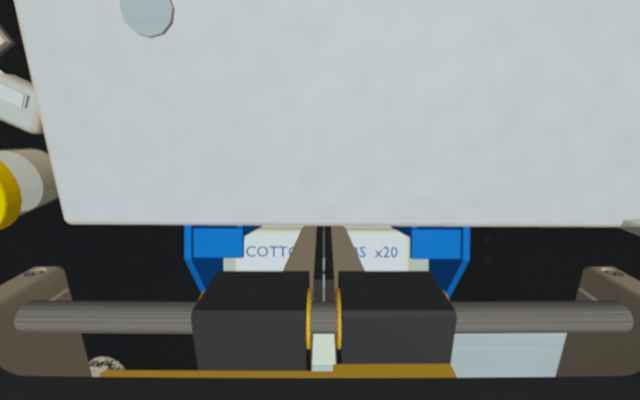

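No contact. The black jaw blocks (row 270) are clearly in front of the roof edge (row 223). I'll shift 4 mm back and continue down into the well.

>>> {"api": "servo_tool", "payload": {
  "plan": [
    [0.002, 0, 0.001, 0],
    [0.002, 0, 0.002, 0],
    [0, 0, 0.003, 0],
    [0, 0, 0.003, 0],
    [0, 0, 0.003, 0],
    [0, 0, 0.003, 0],
    [0, 0, 0.003, 0],
    [0, 0, 0.003, 0],
    [0, 0, 0.002, 0],
    [0, 0, 0, 0]
  ]
}}

```text
clock: 25.1
position: [0.5788, 0.1546, 0.0493]
tcp_rot: [0.998, 0.061, -0.001, 0.0]
wrist_force: [-3.3, -0.1, -1.2]
width: 0.0003
```

>>> {"api": "servo_tool", "payload": {
  "plan": [
    [-0.002, 0, 0, 0],
    [0, 0, 0.001, 0],
    [0, 0, 0.002, 0],
    [0, 0, 0.002, 0],
    [0, 0, 0.001, 0],
    [0, 0, 0.001, 0],
    [0, 0, 0.001, 0],
    [0, 0, 0.001, 0],
    [0, 0, 0, 0],
    [0, 0, 0, 0]
  ]
}}

```text
clock: 26.1
position: [0.5778, 0.1545, 0.0409]
tcp_rot: [0.998, 0.061, -0.0, 0.0]
wrist_force: [-0.1, -0.1, -0.0]
width: 0.0001
```

Run:
```python
from workcell import env
from h import *
st,_,_=status(env);print(st["ft_torque"])
im=env.read_camera("side")[:,:,::-1];cv2.imwrite("pics/side14.png",cv2.resize(im[140:240,260:370],None,fx=6,fy=6,interpolation=cv2.INTER_CUBIC))
```

```text
t 26.1 world [0.5778 0.1545 0.0409] rack [-0.0355  0.0967  0.0409] yaw 7.05 tilt [-0. -0. -1.] F [-0.1 -0.1 -0. ] w 0.0001 q7 -1.96
[-0.0131341   0.03072725  0.02706068]
```

View pics/side14.png

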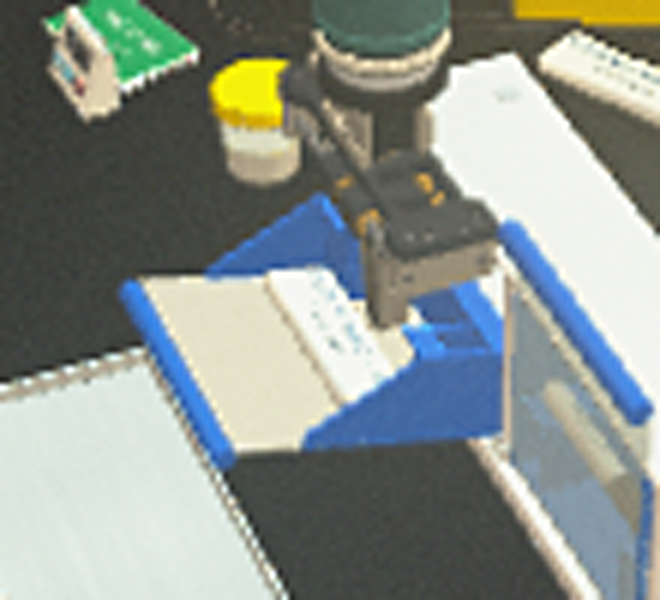

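The side view shows the fingers in the well behind the pack, with no force. I'll go a little lower, then rake up the chute.

>>> {"api": "servo_tool", "payload": {
  "plan": [
    [0, 0, 0.002, 0],
    [0, 0, 0.002, 0],
    [0, 0, 0.002, 0],
    [-0.004, 0, 0, 0],
    [-0.005, 0, -0.001, 0],
    [-0.006, 0, -0.0015, 0],
    [-0.006, 0, -0.0015, 0],
    [-0.006, 0, -0.0015, 0],
    [-0.006, 0, -0.0015, 0],
    [-0.004, 0, -0.001, 0]
  ]
}}

```text
clock: 27.15
position: [0.5412, 0.1501, 0.0436]
tcp_rot: [0.998, 0.061, 0.001, -0.0]
wrist_force: [4.3, 0.2, 3.5]
width: 0.0007
```

Run:
```python
from workcell import env
from h import *
st,_,_=status(env)
im=env.read_camera("side")[:,:,::-1];cv2.imwrite("pics/side15.png",cv2.resize(im[140:240,260:370],None,fx=6,fy=6,interpolation=cv2.INTER_CUBIC))
```

```text
t 27.15 world [0.5412 0.1501 0.0436] rack [-0.0723  0.0966  0.0436] yaw 7.05 tilt [ 0.001  0.    -1.   ] F [4.3 0.2 3.5] w 0.0007 q7 -1.97
```

View pics/side15.png

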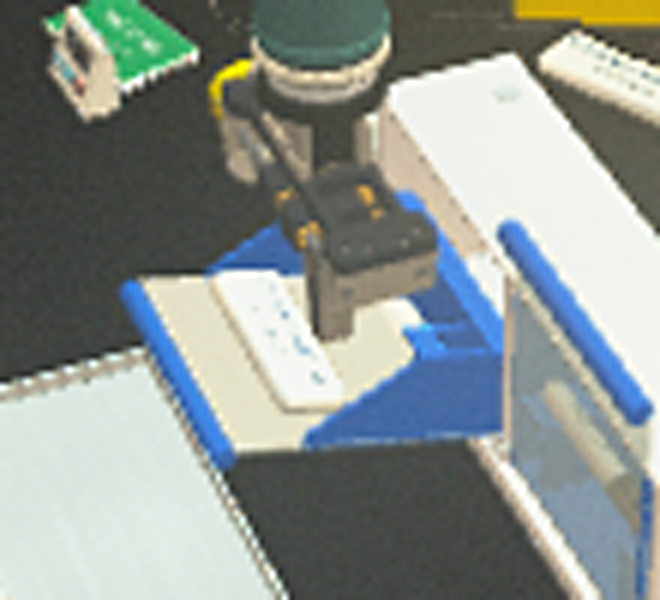

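The pack is moving forward squarely. I'll keep raking with slightly more clearance off the panel.

>>> {"api": "servo_tool", "payload": {
  "plan": [
    [-0.006, 0, -0.003, 0],
    [-0.006, 0, -0.002, 0],
    [-0.007, 0, -0.002, 0],
    [-0.007, 0, -0.002, 0],
    [-0.007, 0, -0.002, 0],
    [-0.007, 0, -0.002, 0],
    [-0.007, 0, -0.002, 0],
    [-0.007, 0, -0.002, 0],
    [-0.006, 0, -0.002, 0],
    [-0.004, 0, -0.001, 0]
  ]
}}

```text
clock: 28.2
position: [0.4773, 0.1422, 0.0633]
tcp_rot: [0.998, 0.061, 0.0, -0.0]
wrist_force: [1.0, 0.4, 0.4]
width: 0.0002
```

Run:
```python
from workcell import env
from h import *
st,_,_=status(env)
im=env.read_camera("side")[:,:,::-1];cv2.imwrite("pics/side16.png",cv2.resize(im[140:240,250:360],None,fx=6,fy=6,interpolation=cv2.INTER_CUBIC))
```

```text
t 28.2 world [0.4773 0.1422 0.0633] rack [-0.1367  0.0963  0.0633] yaw 7.05 tilt [ 0.001  0.    -1.   ] F [1.  0.4 0.4] w 0.0002 q7 -1.99
```

View pics/side16.png

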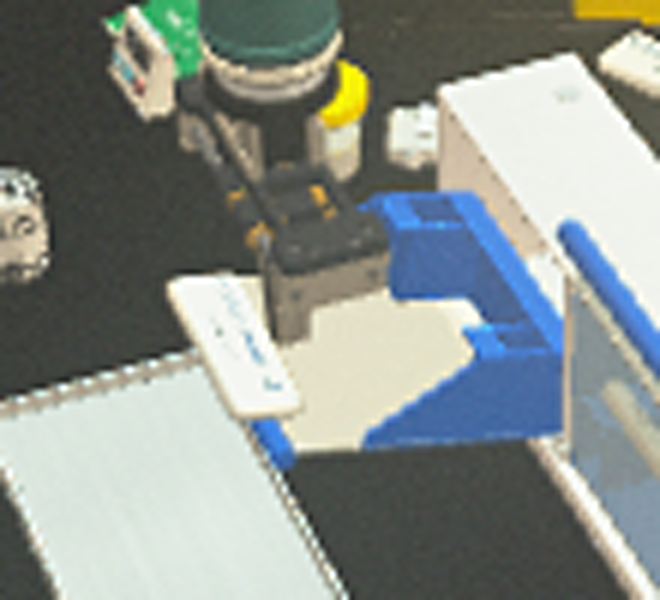

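>>> {"api": "servo_tool", "payload": {
  "plan": [
    [-0.006, 0, -0.003, 0],
    [-0.006, 0, -0.002, 0],
    [-0.006, 0, -0.002, 0],
    [-0.006, 0, -0.002, 0],
    [-0.006, 0, -0.002, 0],
    [-0.006, 0, -0.001, 0],
    [-0.006, 0, 0, 0],
    [-0.006, 0, 0, 0],
    [0, 0, 0, 0],
    [0, 0, 0, 0]
  ]
}}

```text
clock: 29.25
position: [0.43, 0.1363, 0.075]
tcp_rot: [0.998, 0.061, 0.0, 0.0]
wrist_force: [0.9, 0.3, -0.2]
width: 0.0008
```

Run:
```python
from workcell import env
from h import *
st,_,_=status(env)
im=env.read_camera("side")[:,:,::-1];cv2.imwrite("pics/side17.png",cv2.resize(im[140:240,240:350],None,fx=6,fy=6,interpolation=cv2.INTER_CUBIC))
```

```text
t 29.25 world [0.43   0.1363 0.075 ] rack [-0.1844  0.0961  0.075 ] yaw 7.05 tilt [ 0. -0. -1.] F [ 0.9  0.3 -0.2] w 0.0008 q7 -2.0
```

View pics/side17.png

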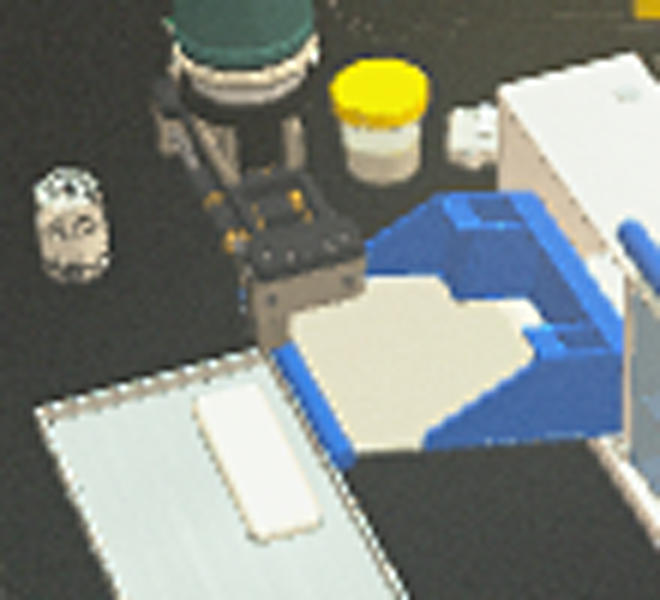

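The pack lies flat in the tray (corners around (200,395)–(320,525) in the zoomed view) and the bin is still out. Next I'll go in front of and below the lip to push the bin shut.

>>> {"api": "servo_tool", "payload": {
  "plan": [
    [-0.008, 0, 0, 0],
    [-0.008, 0, 0, 0],
    [-0.006, 0, 0.004, 0],
    [0, 0, 0.008, 0],
    [0, 0, 0.008, 0],
    [0, 0, 0.008, 0],
    [0, 0, 0.007, 0],
    [0, 0, 0.003, 0],
    [0, 0, 0, 0],
    [0, 0, 0, 0]
  ]
}}

```text
clock: 30.3
position: [0.4082, 0.1337, 0.0369]
tcp_rot: [0.998, 0.062, -0.0, 0.0]
wrist_force: [0.6, -0.2, 0.3]
width: 0.0004
```

Run:
```python
from workcell import env
from h import *
st,_,_=status(env)
im=env.read_camera("side")[:,:,::-1];cv2.imwrite("pics/side18.png",cv2.resize(im[140:240,240:350],None,fx=6,fy=6,interpolation=cv2.INTER_CUBIC))
cv2.imwrite("pics/w18.png",env.read_camera("wrist")[:,:,::-1])
```

```text
t 30.3 world [0.4082 0.1337 0.0369] rack [-0.2063  0.096   0.0369] yaw 7.05 tilt [-0. -0. -1.] F [ 0.6 -0.2  0.3] w 0.0004 q7 -2.05
```

View pics/side18.png

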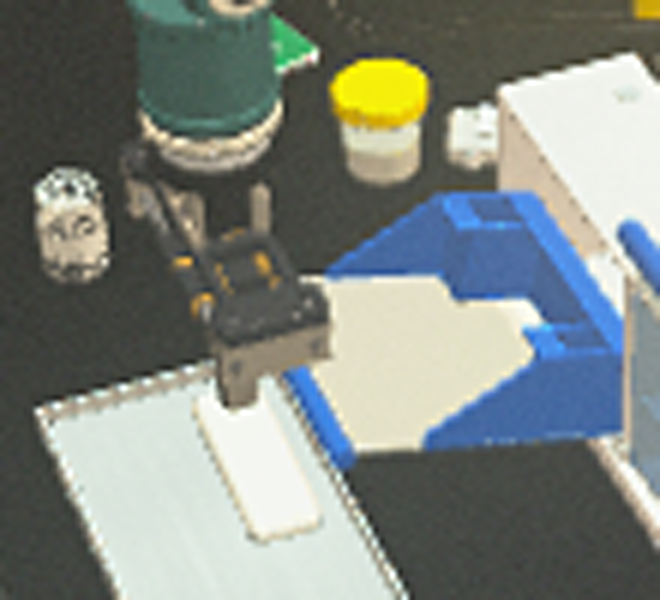

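View pics/w18.png

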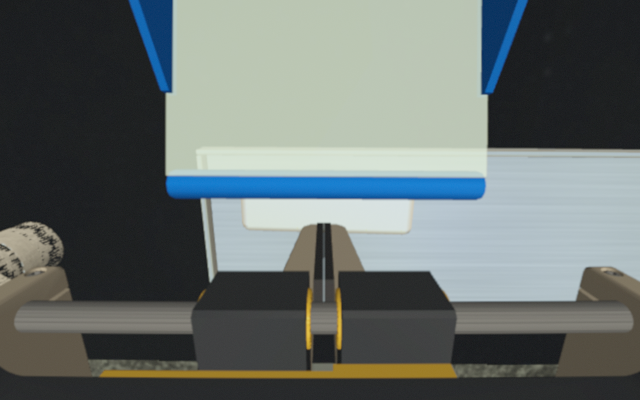

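The fingers are in front of the lip (lip bottom edge at row 198, fingertip at row 223). I'll push gently along the closing arc.

>>> {"api": "servo_tool", "payload": {
  "plan": [
    [0.005, 0, 0, 0],
    [0.005, 0, 0, 0],
    [0.005, 0, 0, 0],
    [0.003, 0, -0.003, 0],
    [0.003, 0, -0.004, 0],
    [0.003, 0, -0.004, 0],
    [0.003, 0, -0.005, 0],
    [0.003, 0, -0.005, 0],
    [0.003, 0, -0.005, 0],
    [0.003, 0, -0.005, 0]
  ]
}}

```text
clock: 31.4
position: [0.4345, 0.1365, 0.066]
tcp_rot: [0.998, 0.062, -0.009, 0.002]
wrist_force: [-19.7, 0.4, 4.7]
width: 0.0004
```

Run:
```python
from workcell import env
from h import *
st,_,_=status(env)
im=env.read_camera("side")[:,:,::-1];cv2.imwrite("pics/side19.png",cv2.resize(im[140:240,240:350],None,fx=6,fy=6,interpolation=cv2.INTER_CUBIC))
cv2.imwrite("pics/w19.png",env.read_camera("wrist")[:,:,::-1])
```

```text
t 31.4 world [0.4345 0.1365 0.066 ] rack [-0.1799  0.0957  0.066 ] yaw 7.12 tilt [-0.018 -0.005 -1.   ] F [-19.7   0.4   4.7] w 0.0004 q7 -2.0
```

View pics/side19.png

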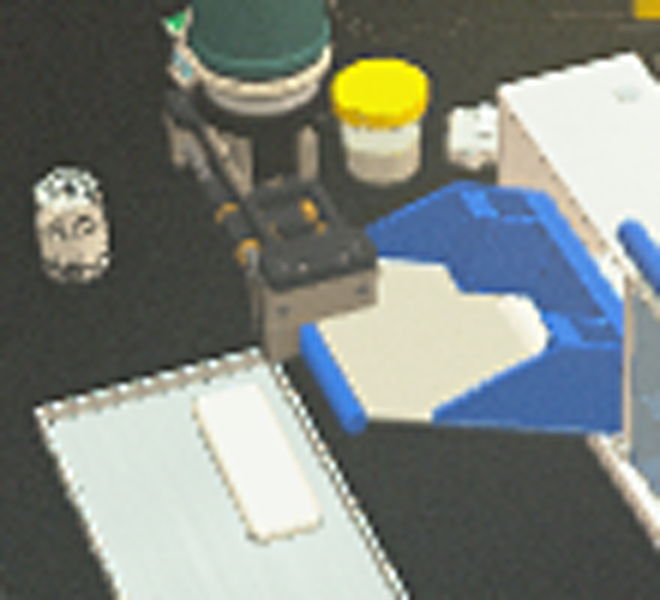

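View pics/w19.png

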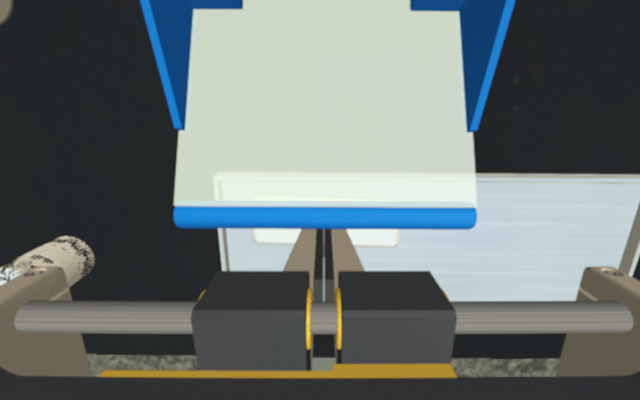

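>>> {"api": "servo_tool", "payload": {
  "plan": [
    [0.002, 0, -0.005, 0],
    [0.002, 0, -0.005, 0],
    [0.002, 0, -0.004, 0],
    [0.002, 0, -0.004, 0],
    [0.002, 0, -0.004, 0],
    [0.003, 0, -0.004, 0],
    [0.003, 0, -0.004, 0],
    [0.003, 0, -0.004, 0],
    [0.003, 0, -0.004, 0],
    [0.003, 0, -0.004, 0]
  ]
}}

```text
clock: 32.5
position: [0.458, 0.1393, 0.1084]
tcp_rot: [0.998, 0.062, -0.011, 0.003]
wrist_force: [-23.4, -2.8, 15.0]
width: 0.0006
```

Run:
```python
from workcell import env
from h import *
st,_,_=status(env)
im=env.read_camera("side")[:,:,::-1];cv2.imwrite("pics/side20.png",cv2.resize(im[140:240,240:350],None,fx=6,fy=6,interpolation=cv2.INTER_CUBIC))
```

```text
t 32.5 world [0.458  0.1393 0.1084] rack [-0.1562  0.0958  0.1084] yaw 7.12 tilt [-0.021 -0.007 -1.   ] F [-23.4  -2.8  15. ] w 0.0006 q7 -1.96
```

View pics/side20.png

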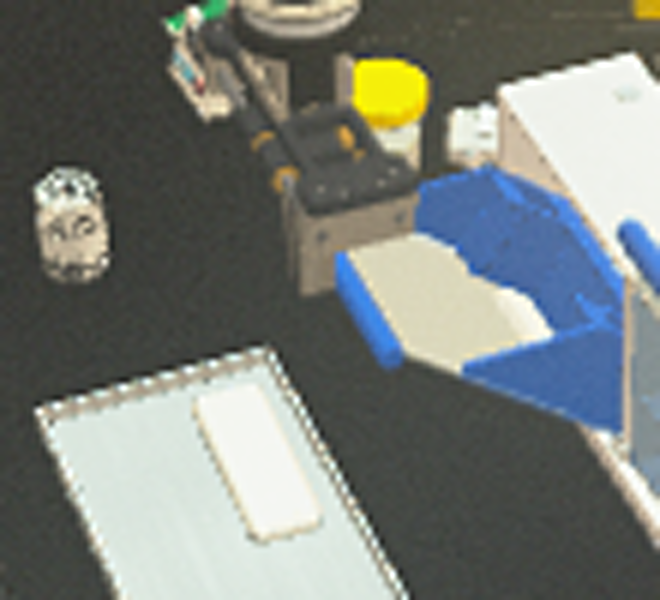

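Run:
```python
from workcell import env
from h import *
status(env)
cv2.imwrite("pics/w20.png",env.read_camera("wrist")[:,:,::-1])
cv2.imwrite("pics/t20.png",cv2.resize(env.read_camera("top")[125:295,240:415,::-1],None,fx=3.5,fy=3.5,interpolation=cv2.INTER_CUBIC))
c=env.calibration("wrist");im=cv2.imread("pics/w20.png")
hsv=cv2.cvtColor(im,cv2.COLOR_BGR2HSV);m=cv2.inRange(hsv,(105,150,110),(125,255,255))
k,lab,st,ce=cv2.connectedComponentsWithStats(m)
for i in range(1,k):
    if st[i,4]>300: print(st[i],ce[i])
for th in(1.1,1.0,.95,.9,.85,.8):
    l=[[-.172*np.sin(th)-.006*np.cos(th),.097+d,.03+.172*np.cos(th)-.006*np.sin(th)] for d in(-.084,.084)]
    print(th,np.round(l[0],3),proj(c,R2W(l)).round(0).tolist())
```

```text
t 32.55 world [0.4586 0.1394 0.1091] rack [-0.1556  0.0957  0.1091] yaw 7.1 tilt [-0.02  -0.007 -1.   ] F [-25.   -3.1  18.2] w 0.0001 q7 -1.96
[ 169    0   92  136 4799] [210.48593457  38.6540946 ]
[ 330    0  151  138 5100] [439.56470588  39.19098039]
1.1 [-0.156  0.013  0.103] [[442.0, 221.0], [203.0, 220.0]]
1.0 [-0.148  0.013  0.118] [[453.0, 218.0], [193.0, 217.0]]
0.95 [-0.143  0.013  0.125] [[459.0, 215.0], [188.0, 214.0]]
0.9 [-0.138  0.013  0.132] [[465.0, 212.0], [182.0, 211.0]]
0.85 [-0.133  0.013  0.139] [[472.0, 207.0], [175.0, 206.0]]
0.8 [-0.128  0.013  0.146] [[479.0, 202.0], [168.0, 200.0]]
```

View pics/w20.png

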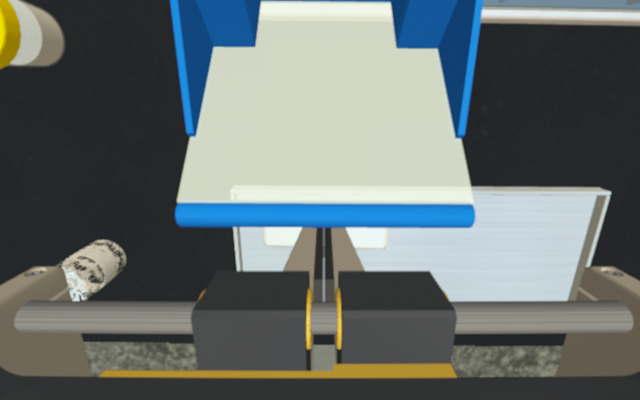

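By its width, the lip (columns 176–475, row 215) is at about 0.87 rad, and the fingertip is about 10 mm below the lip centre. Continuing.

>>> {"api": "servo_tool", "payload": {
  "plan": [
    [0.004, 0, -0.003, 0],
    [0.004, 0, -0.003, 0],
    [0.004, 0, -0.003, 0],
    [0.004, 0, -0.003, 0],
    [0.004, 0, -0.003, 0],
    [0.004, 0, -0.003, 0],
    [0.004, 0, -0.003, 0],
    [0.004, 0, -0.003, 0],
    [0.004, 0, -0.003, 0],
    [0.004, 0, -0.003, 0]
  ]
}}

```text
clock: 33.65
position: [0.508, 0.1461, 0.1406]
tcp_rot: [0.998, 0.062, -0.0, 0.0]
wrist_force: [-3.0, 0.2, 2.6]
width: 0.0003
```

Run:
```python
from workcell import env
from h import *
status(env)
cv2.imwrite("pics/w21.png",env.read_camera("wrist")[:,:,::-1])
c=env.calibration("wrist")
for th in(.8,.7,.6,.5,.4):
    l=[[-.172*np.sin(th)-.006*np.cos(th),.097+d,.03+.172*np.cos(th)-.006*np.sin(th)] for d in(-.084,.084)]
    print(th,np.round(l[0],3),proj(c,R2W(l)).round(0).tolist())
```

```text
t 33.65 world [0.508  0.1461 0.1406] rack [-0.1057  0.0966  0.1406] yaw 7.07 tilt [-0. -0. -1.] F [-3.   0.2  2.6] w 0.0003 q7 -1.93
0.8 [-0.128  0.013  0.146] [[446.0, 258.0], [203.0, 257.0]]
0.7 [-0.115  0.013  0.158] [[456.0, 250.0], [193.0, 248.0]]
0.6 [-0.102  0.013  0.169] [[466.0, 237.0], [183.0, 236.0]]
0.5 [-0.088  0.013  0.178] [[477.0, 220.0], [172.0, 219.0]]
0.4 [-0.073  0.013  0.186] [[489.0, 198.0], [161.0, 196.0]]
```

View pics/w21.png

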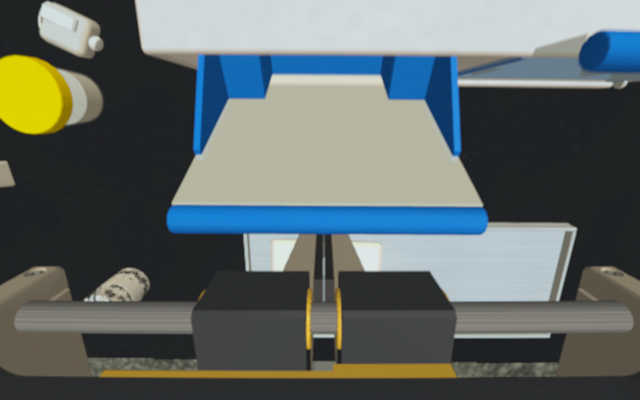

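>>> {"api": "servo_tool", "payload": {
  "plan": [
    [0.006, 0, -0.003, 0],
    [0.006, 0, -0.003, 0],
    [0.006, 0, -0.003, 0],
    [0.006, 0, -0.003, 0],
    [0.006, 0, -0.002, 0],
    [0.006, 0, -0.002, 0],
    [0.005, 0, -0.002, 0],
    [0.005, 0, -0.001, 0],
    [0.004, 0, -0.001, 0],
    [0.003, 0, -0.001, 0]
  ]
}}

```text
clock: 34.7
position: [0.5614, 0.1525, 0.1609]
tcp_rot: [0.998, 0.061, 0.0, 0.0]
wrist_force: [0.4, -0.7, -1.7]
width: 0.0005
```

Run:
```python
from workcell import env
from h import *
status(env)
cv2.imwrite("pics/w22.png",env.read_camera("wrist")[:,:,::-1])
```

```text
t 34.7 world [0.5614 0.1525 0.1609] rack [-0.052   0.0966  0.1609] yaw 7.04 tilt [ 0. -0. -1.] F [ 0.4 -0.7 -1.7] w 0.0005 q7 -1.91
```

View pics/w22.png

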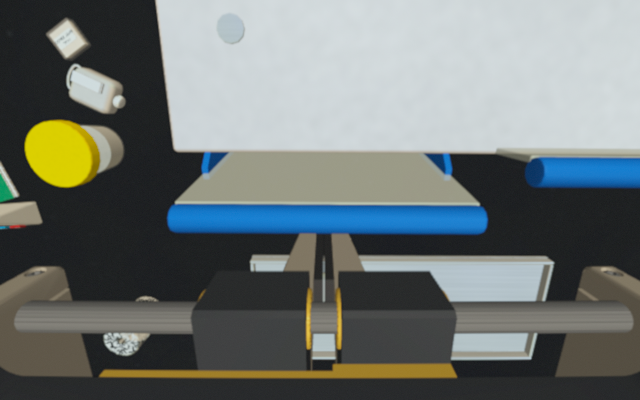

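Now the last part, slowly.

>>> {"api": "servo_tool", "payload": {
  "plan": [
    [0.002, 0, -0.001, 0],
    [0.002, 0, -0.001, 0],
    [0.002, 0, -0.001, 0],
    [0.002, 0, -0.001, 0],
    [0.002, 0, -0.001, 0],
    [0.002, 0, 0, 0],
    [0.002, 0, 0, 0],
    [0.002, 0, 0, 0],
    [0.002, 0, 0, 0],
    [0.002, 0, 0, 0]
  ]
}}

```text
clock: 35.75
position: [0.581, 0.1549, 0.1659]
tcp_rot: [0.998, 0.061, -0.0, 0.0]
wrist_force: [-0.3, 0.5, -0.2]
width: 0.0005
```

>>> {"api": "servo_tool", "payload": {
  "plan": [
    [0.002, 0, 0, 0],
    [0.002, 0, 0, 0],
    [0.001, 0, 0, 0],
    [0.001, 0, 0, 0],
    [0.001, 0, 0, 0],
    [0.001, 0, 0, 0],
    [0, 0, 0, 0],
    [0, 0, 0, 0],
    [0, 0, 0, 0],
    [0, 0, 0, 0]
  ]
}}

```text
clock: 36.75
position: [0.5883, 0.1558, 0.1659]
tcp_rot: [0.998, 0.061, -0.0, 0.0]
wrist_force: [-3.4, -1.2, 1.0]
width: 0.0005
```

Run:
```python
from workcell import env
from h import *
status(env)
c=env.calibration("wrist")
im=env.read_camera("wrist")[:,:,::-1].copy()
for y in(.097,-.093):
    q=proj(c,R2W([[-.006,y-.084,.202],[-.006,y+.084,.202]]));cv2.line(im,*[tuple(map(int,a)) for a in q],(0,255,255),1)
cv2.imwrite("pics/w23.png",im)
```

```text
t 36.75 world [0.5883 0.1558 0.1659] rack [-0.0249  0.0968  0.1659] yaw 7.05 tilt [-0.001 -0.    -1.   ] F [-3.4 -1.2  1. ] w 0.0005 q7 -1.9
```

View pics/w23.png

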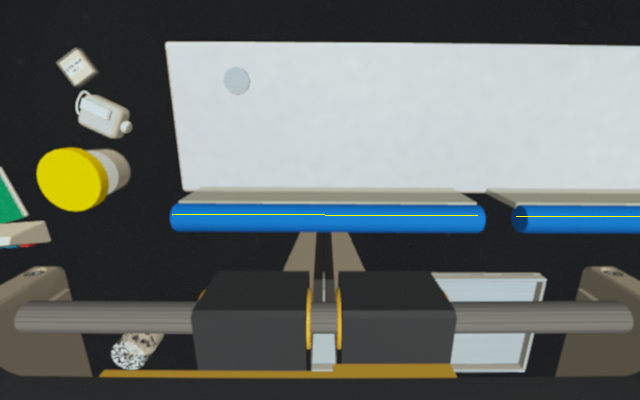

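Both lips are in line at row 217, with a small reaction force against the stop. One more gentle millimetre, then I'll retreat.

>>> {"api": "servo_tool", "payload": {
  "plan": [
    [0.001, 0, 0, 0],
    [0, 0, 0, 0],
    [0, 0, 0, 0],
    [-0.005, 0, 0, 0],
    [-0.01, 0, 0, 0],
    [-0.01, 0, 0, 0],
    [-0.01, 0, -0.01, 0],
    [-0.01, 0, -0.03, 0],
    [-0.01, 0, -0.04, 0],
    [0, 0, -0.04, 0]
  ]
}}

```text
clock: 37.8
position: [0.5333, 0.1493, 0.288]
tcp_rot: [0.998, 0.062, 0.0, 0.0]
wrist_force: [0.3, 0.7, 0.2]
width: 0.0003
```

>>> {"api": "servo_tool", "payload": {
  "plan": [
    [-0.01, -0.03, -0.04, 0],
    [0, -0.04, -0.02, 0],
    [0, -0.04, 0, 0],
    [0, -0.04, 0, 0],
    [0, -0.02, 0, 0],
    [0, 0, 0, 0],
    [0, 0, 0, 0],
    [0, 0, 0, 0],
    [0, 0, 0, 0],
    [0, 0, 0, 0]
  ]
}}

```text
clock: 38.8
position: [0.5051, 0.3151, 0.3454]
tcp_rot: [0.998, 0.061, 0.0, 0.0]
wrist_force: [0.4, 0.7, -0.0]
width: 0.0004
```

Run:
```python
from workcell import env
from h import *
status(env)
for n,(x0,y0,w,hh),f in[("side",(215,130,200,200),3),("top",(200,125,240,175),3.3)]:
    c=env.calibration(n);im=env.read_camera(n)[:,:,::-1]
    b=cv2.resize(im[y0:y0+hh,x0:x0+w],None,fx=f,fy=f,interpolation=cv2.INTER_CUBIC)
    for y in(.095,-.095):
        q=((proj(c,R2W([[-.006,y+.084,.202],[-.006,y-.084,.202]]))-[x0,y0]+.5)*f).astype(int);cv2.line(b,tuple(q[0]),tuple(q[1]),(0,255,255),1)
    cv2.imwrite(f"pics/{n}24.png",b)
```

```text
t 38.8 world [0.5051 0.3151 0.3454] rack [-0.0887  0.2647  0.3454] yaw 6.94 tilt [ 0. -0. -1.] F [ 0.4  0.7 -0. ] w 0.0004 q7 -2.17
```

View pics/side24.png

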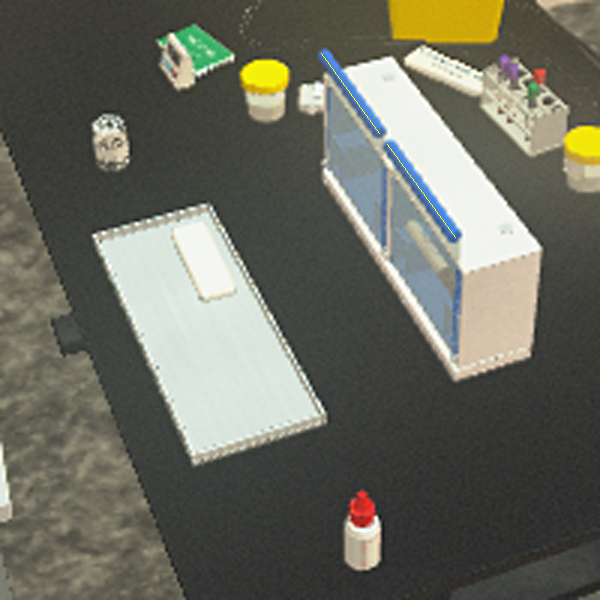

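View pics/top24.png

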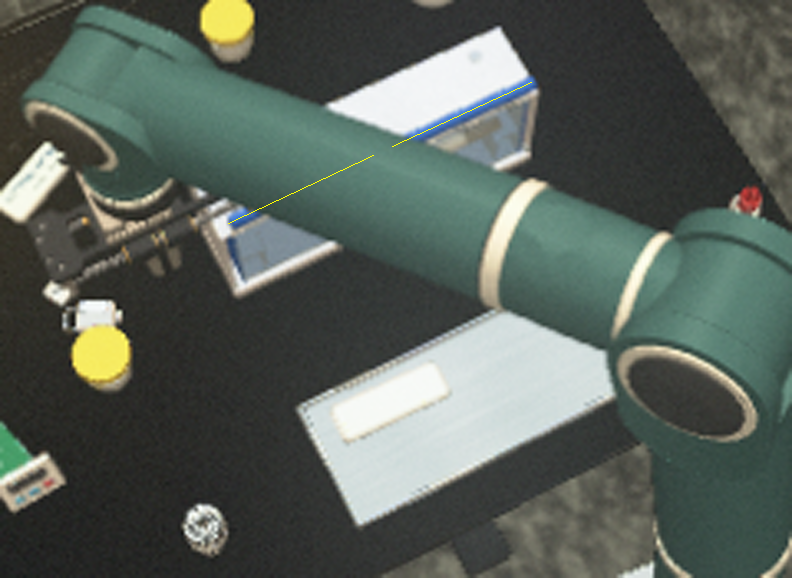

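The side view shows both lips on their shut lines, the pack flat in the tray around (205,262), the marker still in the right bin, and the bystanders in place. I'm handing in.

Run:
```python
from workcell import env
print(env.job_done())
```

```text
the job is handed in; nothing more can be done
None
```

The white swab pack is lying flat in the steel tray and the left bin is shut again. I handed the job in at about 39 s of the 67 s allowed.

**What I did:** I found the pack in the left bin and tipped that bin forward by its lip. It sank to its stop, or within a few mm of it by the wrist view. I raked the pack up the chute and over the lip from the well behind it, then pushed the lip back along its arc, slowing to about 10–20 mm/s at the end.

**Last checks:**
- **Bins:** both lips sat on their shut lines in the side view, and the marker was still in the right bin.
- **Bystanders:** the dropper bottle, cup and gauze roll looked unmoved by eye; I did not measure them.
- **Robot:** the arm was clear and touching nothing, with wrist force near zero.

**What disagreed or went wrong:**
- **Fingertip position:** the real fingertips sit about 18–20 mm above the reported TCP. Because of that, one test press on the pack reached about 30 N.
- **First drag:** I first tried to drag the pack by pressing on top of it, and the fingers just slid off.
- **Rack contact:** going into the well, I read about 3 N, probably the gripper body brushing the rack's roof edge, and backed off 2 mm.
- **Closing force:** the push to close peaked at about 31 N at the wrist.

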